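# Draw a block heater's tube block down with its slotted clamp screw

## Robot

A 6-joint arm with a two-finger parallel gripper is mounted at the origin on a cart in front of the work surface, level with it; the furniture and walls round the work are solid. World frame = base frame: x ahead of the robot, y to its left, z up, the work surface at z = 0. Lengths are in mm, angles in degrees, forces in N, time in s.
With the tool pointing down it reaches from about 350 to 850 mm from the base axis. Payload 8.1 kg.
Tool frame: the origin (TCP) lies on the mounting face of the last link; the fingertips stand 173 mm ahead of it and the grasp point (between the pads) lies 155 mm ahead of it; z points along the fingers, y is the direction in which the jaws open and shut (so a half turn about z gives the same grasp; the last joint's range is limited). The gripper opens to 85 mm and grips with 20 to 120 N. Pads are 22 mm wide; open, the fingers measure 114 mm over their backs; the gripper's body (76 mm by 85 mm) begins 54 mm behind the grasp point. The pads swing forward as they close: fully open they stand 13 mm farther back than shut.
Start: joints at [-78.633, 7.471, 85.268, -0, 87.261, -4.893], TCP at [168.024, -575.999, 404.692] pointing down, gripper open.
Joint ranges: [-169.43, 169.43], [-51.17, 129.36], [1.28, 143.12], [-76.62, 256.62], [0, 156.53], [-152.29, 152.29]. Speed limits (degrees/s): [136.94, 136.94, 159.86, 180, 180, 180].

## Interface

Orientations are given as [roll, pitch, yaw] about the fixed x, y, z axes, in that order (R = Rz(yaw) Ry(pitch) Rx(roll)).
In Python, from bench import * gives the robot as it stands.
- The arm moves only by the shell command python3 -m jog 'ROWS' [FORCE]. ROWS is JSON, a list of rows, each an object of numbers: "tx", "ty", "tz": the shift along the tool's x, y, z as a fraction of full scale; "ax", "ay", "az": the turn, a rotation vector about the tool's x, y, z as a fraction of full scale; "hand": the opening, from 0 (shut) to 1 (fully open). A call has 1 to 5 rows; each row is the pose to reach, as a shift and turn from the pose commanded when the call began, along the tool's axes at that moment; what a row does not reach only later rows make up. Full scale, the value 1, is 150 mm for a shift and 45 degrees for a turn. A row lasts 1/12 s, in which the tool goes at most 41.7 mm and 7.16 degrees, less where a joint would pass 70% of its speed; a pose out of reach is approached as far as the arm can. A call with a number of a shift or a turn outside -1 to 1 is refused whole. A call with a gripper value outside its range is refused whole. The fingers move at their own pace and stop on an object; FORCE is the grip in N (left out, the last holds). Time passes only in rows, so rows that repeat a pose let the fingers close. It gives the time, the measured TCP pose, the force and the opening at its end, in the units of the state.
- sense(): the state, without advancing time (a new reading comes with each control period).
- snapshot(name): name is "scene" or "top" or "wrist"; returns a dict with "pixels" (384x512x3 uint8, red, green, blue), "z_map" (384x512 float32, mm along the optical axis (not along the pixel's ray), 0 where there is no reading), "intrinsics" (3x3 intrinsics, pixels), "D" ([k1, k2, p1, p2, k3] as OpenCV has them; the pictures are not rectified), "R" (3x3) and "t" (3): a world point X has camera coordinates R X + t. Camera axes: x right, y down, z forward; pixel columns grow to the right and rows downward; lengths in mm; the calibration is good to about 2 mm. A picture is of the moment at which its call begins.
- hand_in(): hands the job in, once; it reports no verdict.
The state is a dict: "time": time; "joint_pos": joint angles; "qd": joint speeds; "joint_efforts": joint torques, N m; "tool_pos": TCP position; "tcp_rot": TCP orientation; "ft_force": force on the tool from outside, world axes, zero at the start; "wrist_torque": the same for the moment, N m; "finger_gap": finger opening in mm.
Only numpy, scipy, OpenCV 4.12 (cv2) and the standard library are available. Lean on these libraries where they do the work, as an engineer would, in place of code of your own. Each camera call takes 0.05 s, during which the arm holds its last target.

## Task

The tube block on the block heater is sitting loose with a gap under it: take the flat-blade stubby driver out of the foam rack, seat the blade in the slot of the clamp screw in the middle of the block, and turn the screw clockwise, keeping the blade in the slot, until it goes solid and the block is fully down on its hot plate. Do not force the screw, and leave the vials and tubes standing as they are. Then stand the driver back in the hole of the foam rack it came from, blade down, and let go.

Things in the scene. Friction and masses are not known exactly. Their poses are not given: they have to be found in the camera images.
- heater: Off-white bench block heater, 198 x 136 x 56 mm, fixed to the desk. Origin under the housing, x towards its back, z up; the sloping control panel faces -x. On top, centred 28 mm behind the origin, a steel hot plate (top 60 mm above the desk) and over it the loose tube block, which rides on weak spring pads and is held by one clamp screw in its centre.
- block_top (a point): Centre of the top face of the grey aluminium tube block (100 x 84 x 34 mm), over the bore of the clamp screw (20.5 mm wide); 94 mm above the desk when fully down. Axes as the heater's. Ten tube holes 15 mm wide at x = -36, -12, 12, 36, y = -28, 28 and x = -36, 36, y = 0 mm.
- tube_block (a joint): How far the block is drawn down, m: 0 = 2.2 mm of gap below it, 0.0022 = fully down on the hot plate. Starts 0.4 to 1.4 mm down; 3 mm for each turn of the screw, downward when it turns clockwise seen from above. The reading is too coarse (about 1 mm) to tell when the screw is home: feel the twist rise. From its start the screw needs 0.28 to 0.61 turn, against about 0.08 N m, then meets a solid stop.
- screw_head (a point): Centre of the top face of the clamp screw's brass-coloured head (18 mm across), 2 mm below the block's top; moves with the block, does not turn with the screw. One straight slot across it, 4 mm wide, 4 mm deep, edges broken by 0.8 mm. Its angle varies and is not given: see the dark line, or turn the lightly pressed blade (5 N) until it drops 4 mm. 0.2 to 0.3 N m at the stop is snug, far more forces it.
- driver: Stubby flat-blade driver, 94 mm long, about 0.1 kg, loose, upright in the foam rack. Origin on its axis at the underside of its black collar (31 mm wide); z up the handle, x along the blade's width. Green-grey square handle 27 x 27 mm, flats square to x and y, 9 to 58 mm above the origin, black cap to 64 mm. Below: 14 mm bolster 6 mm long, 8 mm shaft; the blade ends 30 mm below the origin.
- driver_tip (a point): Middle of the end of the driver's blade. The blade is 12 mm wide (driver's x) and 2.2 mm thick (driver's y), with 6 mm of straight length; it fits the slot with 0.9 mm play to each side, either way round.
- foam_rack: White foam tube rack, 94 x 114 x 44 mm (x, y, z), fixed to the desk, origin under its centre, z up. It has 3 x 4 holes 18 mm wide and 32 mm deep, at x = -28, 0, 28 mm and y = -39, -13, 13, 39 mm.
- driver_hole (a point): Centre of the mouth of the rack's hole in which the driver stands (x = 0, y = 39 mm in the rack's frame), 44 mm above the desk. The driver's collar rests on the rack round this mouth, so that the driver's origin is at this point when it is fully in; any yaw will do.
- vial_0: Clear screw-cap vial, 13 mm across and 47 mm tall, loose, standing in the tube block at x = -36, y = 28 mm from the block's centre; it stands 17 mm proud of the block. Origin at its foot, z up.
- vial_1: Clear screw-cap vial, 13 mm across and 47 mm tall, loose, standing in the tube block at x = 36, y = 28 mm from the block's centre; it stands 17 mm proud of the block. Origin at its foot, z up.
- vial_2: Clear screw-cap vial, 13 mm across and 47 mm tall, loose, standing in the tube block at x = -12, y = -28 mm from the block's centre; it stands 17 mm proud of the block. Origin at its foot, z up.
- vial_3: Clear screw-cap vial, 13 mm across and 47 mm tall, loose, standing in the tube block at x = 36, y = -28 mm from the block's centre; it stands 17 mm proud of the block. Origin at its foot, z up.
- tube_0: White sample tube, 18 mm across and 90 mm tall, loose, standing in the foam rack at x = -28, y = -39 mm; its top is 102 mm above the desk. Origin at its foot, z up.
- tube_1: White sample tube, 18 mm across and 90 mm tall, loose, standing in the foam rack at x = 28, y = -39 mm; its top is 102 mm above the desk. Origin at its foot, z up.
Not all that is in view belongs to the job. What is shaped like the driver but red is not meant.

How it is judged:
By the outcome, as a careful person would: the job done as asked, in the order asked, and still so for the second after the job is handed in, with the robot touching nothing.
It also fails if it takes over 72 s, if anything falls off the work surface, if the arm or the gripper's body presses on something with over 40 N, if the wrist force passes 120 N, or if a joint passes its speed limit or range.

## Working session

There is one attempt and no reset: what is moved stays moved. The work goes in short steps, Python scripts to look and compute and a shell command to move; the robot and the scene stay as the last step left them, time stands still between calls to the robot, and variables do not carry over. Pictures are saved under pics/ and viewed, and the job is handed in when it is done.

```bash
ls; mkdir -p pics
python3 - <<'E'
from bench import *
import cv2,numpy as np,pickle
print(sense())
for n in("scene","top","wrist"):
    s=snapshot(n); pickle.dump(s,open(f"pics/{n}0.pkl","wb"))
    cv2.imwrite(f"pics/{n}0.png",s["pixels"][:,:,::-1])
    C=-s["R"].T@s["t"]; print(n,C,s["R"][2],s["intrinsics"].ravel(),s["D"])
E
```

```text
pics
{'time': 0.0, 'joint_pos': array([-7.86336546e+01,  7.51337106e+00,  8.53303408e+01, -1.18846406e-03,
        8.72637104e+01, -4.89139525e+00]), 'qd': array([ 0.02585867, -0.00751531,  0.02592622,  0.07166726,  0.06185432,
        0.01687114]), 'joint_efforts': array([ 3.75429427e-04, -5.69391310e+01, -5.00557745e+01,  6.65975861e-06,
        1.43874538e-02,  2.07130952e-06]), 'tool_pos': array([ 167.96118391, -575.75641799,  403.65208911]), 'tcp_rot': array([-1.79892868e+02, -7.97692140e-03,  1.62577910e+01]), 'ft_force': array([-0.22615992,  0.80804821, -0.40438794]), 'wrist_torque': array([-0.00365784,  0.00348659, -0.00879831]), 'finger_gap': 85.41229033853224}
scene [104.06696474 672.26178664 763.38393638] [ 0.36654733 -0.66596311 -0.64972009] [476.65192786   0.         259.49811766   0.         476.65192786
 195.00878062   0.           0.           1.        ] [0.02429619 0.         0.         0.         0.        ]
top [391.37483199 -33.27597774 953.26239527] [ 0.10703509  0.04080193 -0.99341768] [368.06658564   0.         256.44439827   0.         368.06658564
 194.35084221   0.           0.           1.        ] [-0.08874719  0.          0.          0.          0.        ]
wrist [ 232.53750749 -557.34401575  373.57396341] [-0.26029633 -0.07377969 -0.96270576] [265.74423065   0.         254.64255187   0.         265.74423065
 189.45234152   0.           0.           1.        ] [-0.00626115  0.          0.          0.          0.        ]
```

View pics/scene0.png

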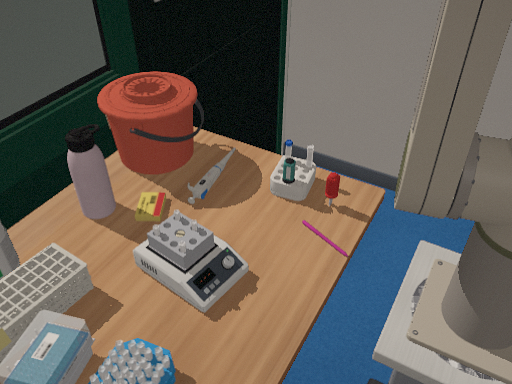

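View pics/top0.png

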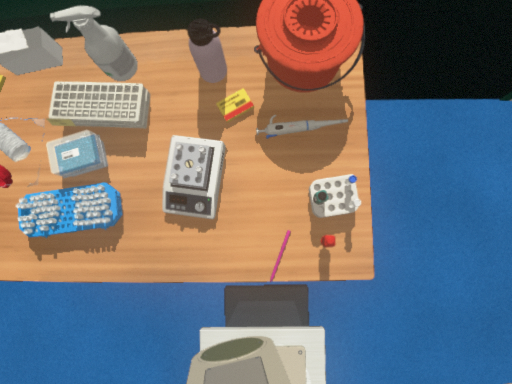

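View pics/wrist0.png

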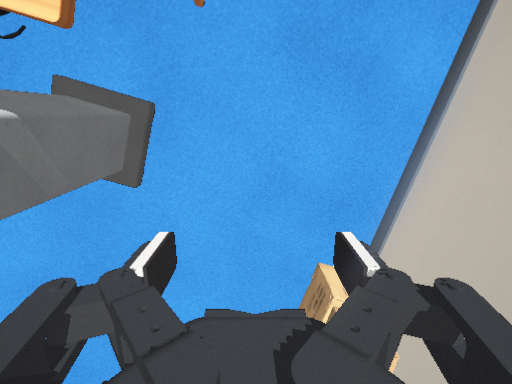

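The scene and top pictures show the heater at (190,265) and (195,177), and the rack at (293,180) and (335,195). The dark green driver is at (288,168) and (321,197). The red driver, which is not ours, is at (332,185) and (328,240). I'll zoom in and cast rays next.

```bash
cat > h.py <<'E'
from bench import *
import cv2,numpy as np,pickle
from scipy.spatial.transform import Rotation as Ro
def cast(s,uv,z):
    uv=np.atleast_2d(np.array(uv,float))
    n=cv2.undistortPoints(uv[:,None],s["intrinsics"],np.array(s["D"],float))[:,0]
    d=np.c_[n,np.ones(len(n))]@s["R"]; C=-s["R"].T@s["t"]
    return C+d*((z-C[2])/d[:,2])[:,None]
def proj(s,X):
    X=np.atleast_2d(np.array(X,float))
    return cv2.projectPoints(X,cv2.Rodrigues(s["R"])[0],np.array(s["t"],float),s["intrinsics"],np.array(s["D"],float))[0][:,0]
def pts(s):
    z=s["z_map"]; h,w=z.shape; v,u=np.mgrid[:h,:w]
    n=cv2.undistortPoints(np.c_[u.ravel(),v.ravel()].astype(float)[:,None],s["intrinsics"],np.array(s["D"],float))[:,0]
    P=(np.c_[n,np.ones(len(n))]*z.reshape(-1,1)-s["t"])@s["R"]
    P[z.ravel()==0]=np.nan
    return P.reshape(h,w,3)
def crop(s,name,u0,v0,u1,v1,k):
    cv2.imwrite(name,cv2.resize(s["pixels"][v0:v1,u0:u1,::-1],None,fx=k,fy=k,interpolation=cv2.INTER_CUBIC))
def st():
    s=sense();R=Ro.from_euler('xyz',s["tcp_rot"],degrees=True)
    return s,s["tool_pos"],R
E
python3 - <<'E'
from h import *
t=pickle.load(open("pics/top0.pkl","rb"));s=pickle.load(open("pics/scene0.pkl","rb"))
crop(t,"pics/c1.png",150,125,230,225,6)
crop(t,"pics/c2.png",295,160,375,255,6)
crop(s,"pics/c3.png",120,200,250,310,6)
crop(s,"pics/c4.png",255,130,355,230,6)
P=pts(t)
print(P[197,321],P[177,195],P[240,328]); print(np.nanmedian(P[160:185,180:205,2]))
E
```

```text
[ 473.47675423 -147.31884533  105.41736317] [528.57971658 147.94876785  94.35308343] [ 374.39784075 -161.92542683   92.76336142]
94.03242755284857
```

View pics/c1.png

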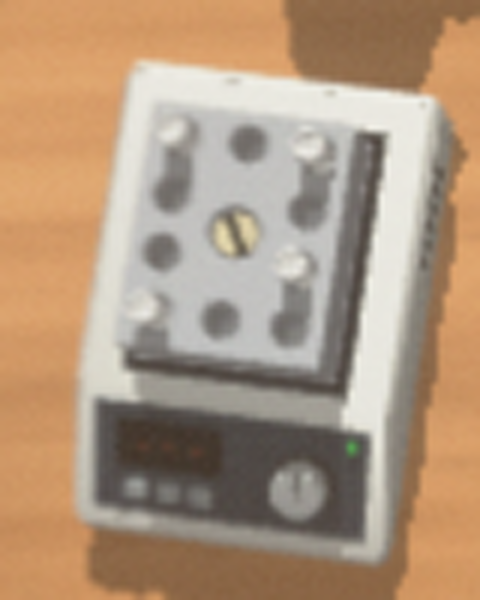

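View pics/c2.png

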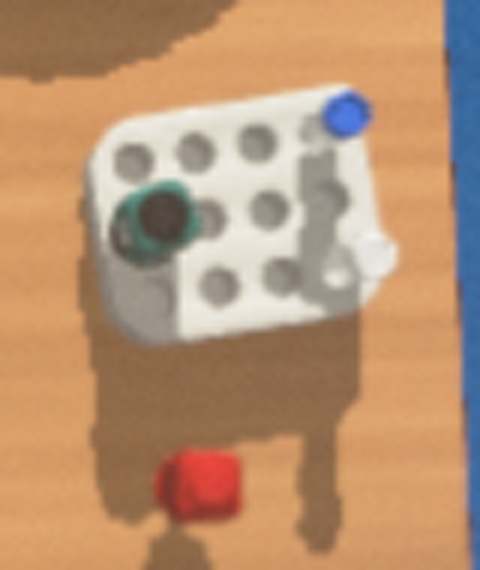

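View pics/c3.png

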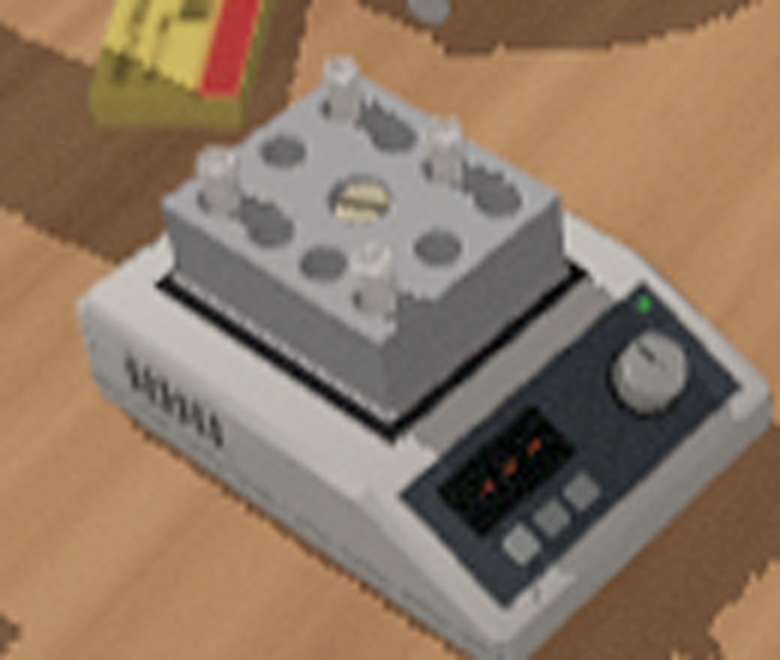

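View pics/c4.png

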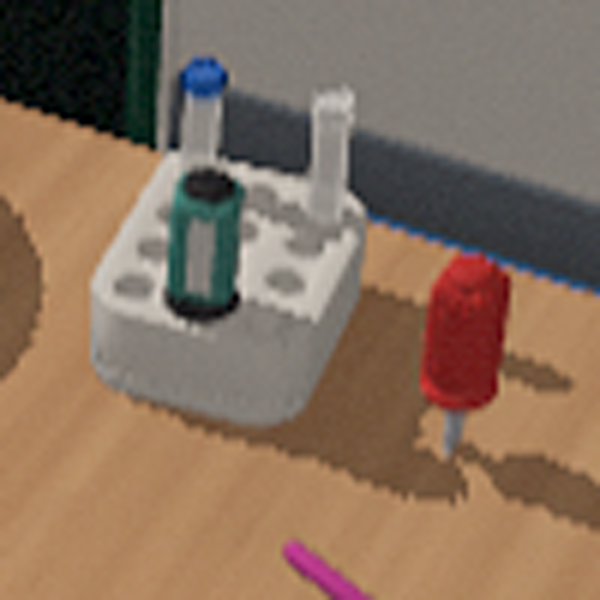

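The crops show the rack holes, with the driver in the left-middle hole and the tubes (blue and white caps) on the right. The block's screw is at about (234,232) in crop 1, its slot running diagonally. Next I fit the rack and block poses from the hole centres.

```bash
cat >> h.py <<'E'
def fit2(L,W):
    L=np.array(L,float);W=np.array(W,float)[:,:2];l=L-L.mean(0);w=W-W.mean(0)
    a=np.arctan2((l[:,0]*w[:,1]-l[:,1]*w[:,0]).sum(),(l*w).sum())
    R=np.array([[np.cos(a),-np.sin(a)],[np.sin(a),np.cos(a)]])
    t=W.mean(0)-R@L.mean(0); r=np.linalg.norm(L@R.T+t-W,axis=1)
    return np.degrees(a),R,t,r
E
python3 - <<'E'
from h import *
t=pickle.load(open("pics/top0.pkl","rb"));s=pickle.load(open("pics/scene0.pkl","rb"))
f=lambda p,u,v:(np.array(p,float)+.5)/6-.5+[u,v]
L=[(28,39),(28,13),(28,-13),(0,-13),(0,-39),(-28,39),(-28,13),(-28,-13)]
p=[(133,161),(196,152),(257,143),(268,210),(330,199),(152,297),(219,286),(281,275)]
a,R,o,r=fit2(L,cast(t,f(p,295,160),44)); print("rack",a,o,r.round(1),"hole",R@[0,39]+o)
p=[(200,243)]
L=[(36,0),(12,28),(12,-28),(-12,28),(-36,0),(-36,-28),(0,0)]
p=[(248,143),(172,190),(307,210),(162,250),(220,320),(290,325),(234,232)]
a,R,o,r=fit2(L,cast(t,f(p,150,125),95)); print("block",a,o,r.round(1))
print("screw top",cast(t,f([(234,232)],150,125),93))
print("cap top",cast(t,f([(165,215)],295,160),108))
# scene view
print("scene screw",cast(s,f([(360,202)],120,200),93),"cap",cast(s,f([(211,184)],255,130),108),"collar",cast(s,f([(202,303)],255,130),46))
# depth
P=pts(t);Q=P[160:255,295:375].reshape(-1,3);c=t["pixels"][160:255,295:375].reshape(-1,3).astype(int)
m=(Q[:,2]>99)&(np.hypot(Q[:,0]-475,Q[:,1]+147)<25);print("cap depth",np.nanmedian(Q[m],0),m.sum())
# slot ends crop1 
e=cast(t,f([(222,214),(245,250)],150,125),93);d=e[0]-e[1];print("slot ang",np.degrees(np.arctan2(d[1],d[0])),np.linalg.norm(d))
E
```

```text
rack 7.502020612038138 [ 483.08648289 -188.20308627] [0.3 0.5 0.1 0.3 0.4 1.5 0.6 0.7] hole [ 477.99459778 -149.53691622]
block -8.77116721522988 [563.02840817 163.33200032] [0.3 0.9 0.4 0.3 0.7 1.  0.9]
screw top [[562.5960312  163.97646603  93.        ]]
cap top [[ 476.83254023 -149.58677147  108.        ]]
scene screw [[562.5626184  164.74842231  93.        ]] cap [[ 473.42755586 -142.33671474  108.        ]] collar [[ 475.68319003 -145.60968944   46.        ]]
cap depth [ 476.35407159 -149.64761056  103.93417145] 98
slot ang 32.34195683712412 17.64823267576625
```

The estimates agree: driver at about (477,-149.5), rack yaw 7.5°, screw at (562.8,164), block yaw -8.8°, slot at about 32°. I'm moving above the driver to look with the wrist camera.

```bash
python3 -m jog '[{"tx":0.93,"ty":-0.72,"hand":0.7},{"tx":0.93,"ty":-0.72,"hand":0.7},{"tx":0.93,"ty":-0.72,"hand":0.7},{"tx":0.93,"ty":-0.72,"hand":0.7},{"tx":0.93,"ty":-0.72,"hand":0.7}]' 60
python3 -m jog '[{"tx":0.93,"ty":-0.72},{"tx":0.93,"ty":-0.72},{"tx":0.93,"ty":-0.72},{"tx":0.93,"ty":-0.72},{"tx":0.93,"ty":-0.72}]'
python3 -m jog '[{"tx":0.9,"ty":-0.7},{"tx":0.9,"ty":-0.7},{"tx":0.9,"ty":-0.7},{"tx":0.9,"ty":-0.7},{"tx":0.9,"ty":-0.7}]'
python3 - <<'E'
from h import *
s=snapshot("wrist");pickle.dump(s,open("pics/w1.pkl","wb"));cv2.imwrite("pics/w1.png",s["pixels"][:,:,::-1]);print(sense())
E
```

```text
{'time': 0.2, 'joint_pos': array([-7.86322058e+01,  7.49991576e+00,  8.53058726e+01,  1.52931094e-03,
        8.72606720e+01, -4.89168749e+00]), 'qd': array([-0.01585763, -0.08871883, -0.20694375,  0.01571556, -0.04286043,
       -0.02932244]), 'joint_efforts': array([ 5.03246029e-04, -5.69322252e+01, -5.00541902e+01, -2.17834599e-04,
        1.02884290e-02, -2.22778544e-05]), 'tool_pos': array([ 168.00625042, -575.85790502,  404.02704093]), 'tcp_rot': array([-1.79933912e+02, -7.18914475e-03,  1.62594035e+01]), 'ft_force': array([-0.42758601,  0.76810403, -0.31795635]), 'wrist_torque': array([-0.00926124,  0.0121264 , -0.02467005]), 'finger_gap': 85.30365206856452}invalid input at $[0]: expected keys tx, ty, tz, ax, ay, az, hand
invalid input at $[0]: expected keys tx, ty, tz, ax, ay, az, hand
invalid input at $[0]: expected keys tx, ty, tz, ax, ay, az, hand
```

View pics/w1.png

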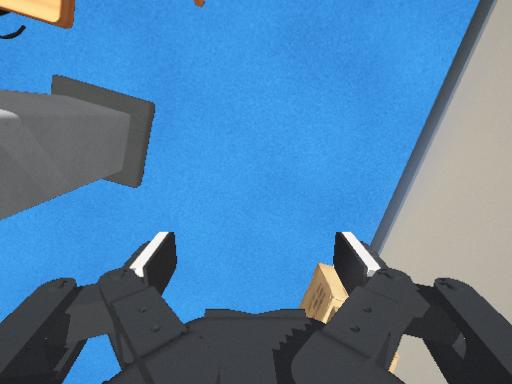

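All the keys are required, so nothing moved and the picture is unchanged.

```bash
python3 -m jog '[{"tx":0.93,"ty":-0.72,"tz":0,"ax":0,"ay":0,"az":0,"hand":0.7},{"tx":0.93,"ty":-0.72,"tz":0,"ax":0,"ay":0,"az":0,"hand":0.7},{"tx":0.93,"ty":-0.72,"tz":0,"ax":0,"ay":0,"az":0,"hand":0.7},{"tx":0.93,"ty":-0.72,"tz":0,"ax":0,"ay":0,"az":0,"hand":0.7},{"tx":0.93,"ty":-0.72,"tz":0,"ax":0,"ay":0,"az":0,"hand":0.7}]' 60
```

```text
time: 0.62
tool_pos: [274.3, -429.4, 404.5]
tcp_rot: [-179.9, -0.1, 16.4]
ft_force: [-1.2, 0.5, 0.5]
finger_gap: 59.7
```

```bash
python3 -m jog '[{"tx":0.93,"ty":-0.72,"tz":0,"ax":0,"ay":0,"az":0,"hand":0.7},{"tx":0.93,"ty":-0.72,"tz":0,"ax":0,"ay":0,"az":0,"hand":0.7},{"tx":0.93,"ty":-0.72,"tz":0,"ax":0,"ay":0,"az":0,"hand":0.7},{"tx":0.93,"ty":-0.72,"tz":0,"ax":0,"ay":0,"az":0,"hand":0.7},{"tx":0.93,"ty":-0.72,"tz":0,"ax":0,"ay":0,"az":0,"hand":0.7}]'
python3 -m jog '[{"tx":0.9,"ty":-0.71,"tz":0,"ax":0,"ay":0,"az":0,"hand":0.7},{"tx":0.9,"ty":-0.71,"tz":0,"ax":0,"ay":0,"az":0,"hand":0.7},{"tx":0.9,"ty":-0.71,"tz":0,"ax":0,"ay":0,"az":0,"hand":0.7},{"tx":0.9,"ty":-0.71,"tz":0,"ax":0,"ay":0,"az":0,"hand":0.7},{"tx":0.9,"ty":-0.71,"tz":0,"ax":0,"ay":0,"az":0,"hand":0.7}]'
python3 - <<'E'
from h import *
s=snapshot("wrist");pickle.dump(s,open("pics/w1.pkl","wb"));cv2.imwrite("pics/w1.png",s["pixels"][:,:,::-1]);print(sense())
E
```

```text
time: 1.03
tool_pos: [377.7, -286.5, 404.8]
tcp_rot: [-179.9, -0.1, 16.5]
ft_force: [0.8, 0.1, -0.1]
finger_gap: 60.0
time: 1.45
tool_pos: [477.6, -145.9, 404.7]
tcp_rot: [-179.9, -0.1, 16.5]
ft_force: [-0.0, 0.0, -0.9]
finger_gap: 59.8
{'time': 1.5, 'joint_pos': array([-2.30811535e+01, -8.32999866e+00,  1.01005852e+02,  6.16760601e-02,
        8.73290411e+01,  5.03676026e+01]), 'qd': array([-4.47895129, -0.79690622,  1.05322821, -1.70407505,  0.43879316,
       -3.83644061]), 'joint_efforts': array([ 8.71087220e-01, -4.21964371e+01, -5.03445733e+01,  9.15881549e-02,
       -4.89175098e-02,  6.31043203e-01]), 'tool_pos': array([ 476.84510377, -147.32742682,  404.53755957]), 'tcp_rot': array([-1.79949429e+02, -3.55273277e-02,  1.65483514e+01]), 'ft_force': array([-0.06122506,  0.47892313, -0.46315897]), 'wrist_torque': array([-4.12921114e-03, -6.41199551e-05,  1.87195495e-03]), 'finger_gap': 59.89450605952894}
```

View pics/w1.png

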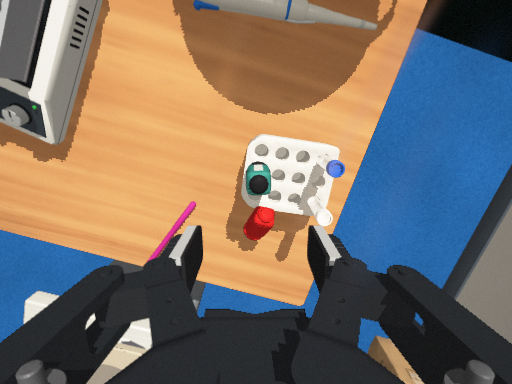

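The wrist picture shows the driver cap at (258,184) in the rack, the red driver at (260,222), the tube caps at (335,168) and (324,217), and the heater at upper left. I'll crop it.

Run:
```python
from h import *
s=snapshot("wrist");pickle.dump(s,open("pics/w2.pkl","wb"))
crop(s,"pics/c5.png",225,120,355,245,6);print(st()[1])
```

```text
[ 475.90147984 -149.0895667   404.44456143]
```

View pics/c5.png

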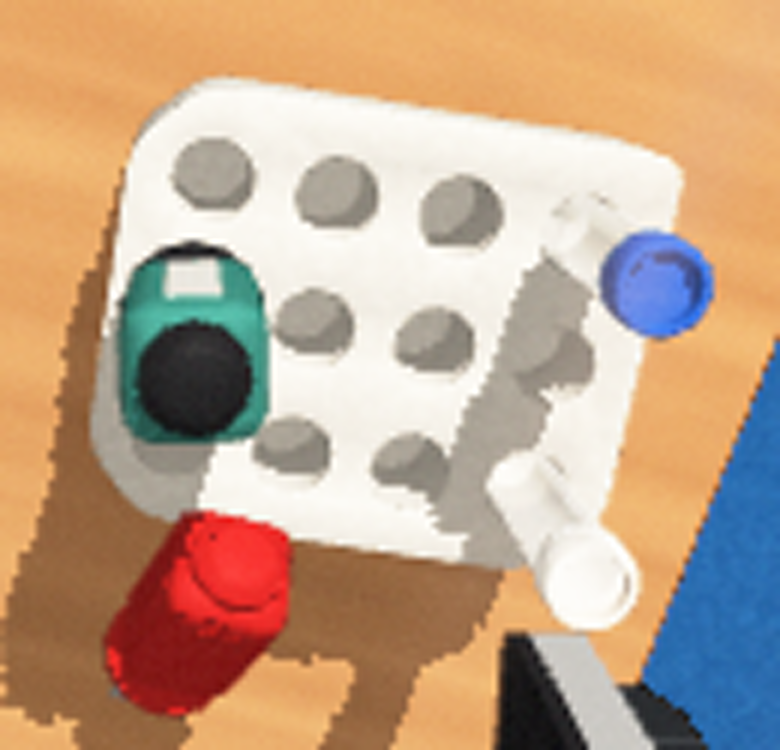

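Run:
```python
from h import *
s=pickle.load(open("pics/w2.pkl","rb"))
im=s["pixels"].astype(int);g=(im[...,1]-im[...,0]>25)&(abs(im[...,1]-im[...,2])<50)
g[:,:235]=0;g[:, 275:]=0;g[:150]=0;g[200:]=0
# lower edge: per col max row ; left edge per row min col
cols=np.where(g.any(0))[0];low=[np.where(g[:,c])[0].max() for c in cols]
print(list(zip(cols,low)))
rows=np.where(g.any(1))[0];print([(r,np.where(g[r])[0].min(),np.where(g[r])[0].max()) for r in rows])
f=lambda p:(np.array(p,float)+.5)/6-.5+[225,120]
# holes
L=[(28,39),(28,13),(28,-13),(0,13),(0,-13),(0,-39),(-28,13),(-28,-13)]
p=[(214,174),(338,193),(462,211),(313,321),(434,341),(552,358),(292,446),(411,464)]
a,R,o,r=fit2(L,cast(s,f(p),44)); print("rack",a,o,r.round(1),"hole",R@[0,39]+o)
print("cap",cast(s,f([(195,377)]),108))
```

```text
[(np.int64(245), np.int64(188)), (np.int64(246), np.int64(190)), (np.int64(247), np.int64(192)), (np.int64(248), np.int64(192)), (np.int64(249), np.int64(193)), (np.int64(250), np.int64(193)), (np.int64(251), np.int64(193)), (np.int64(252), np.int64(193)), (np.int64(253), np.int64(193)), (np.int64(254), np.int64(193)), (np.int64(255), np.int64(193)), (np.int64(256), np.int64(193)), (np.int64(257), np.int64(193)), (np.int64(258), np.int64(193)), (np.int64(259), np.int64(193)), (np.int64(260), np.int64(193)), (np.int64(261), np.int64(193)), (np.int64(262), np.int64(193)), (np.int64(263), np.int64(193)), (np.int64(264), np.int64(192)), (np.int64(265), np.int64(192)), (np.int64(266), np.int64(192)), (np.int64(267), np.int64(191)), (np.int64(268), np.int64(190)), (np.int64(269), np.int64(188))]
[(np.int64(163), np.int64(250), np.int64(264)), (np.int64(164), np.int64(249), np.int64(265)), (np.int64(165), np.int64(247), np.int64(266)), (np.int64(166), np.int64(247), np.int64(267)), (np.int64(167), np.int64(247), np.int64(267)), (np.int64(168), np.int64(246), np.int64(267)), (np.int64(169), 
[... 630 characters left out ...]
nt64(269)), (np.int64(183), np.int64(245), np.int64(269)), (np.int64(184), np.int64(245), np.int64(269)), (np.int64(185), np.int64(245), np.int64(269)), (np.int64(186), np.int64(245), np.int64(269)), (np.int64(187), np.int64(246), np.int64(269)), (np.int64(188), np.int64(245), np.int64(269)), (np.int64(189), np.int64(246), np.int64(268)), (np.int64(190), np.int64(246), np.int64(268)), (np.int64(191), np.int64(247), np.int64(267)), (np.int64(192), np.int64(247), np.int64(266)), (np.int64(193), np.int64(249), np.int64(263))]
rack 7.768719259397763 [ 482.54641279 -188.51419739] [0.4 0.4 0.3 0.4 0.2 0.6 0.4 0.4] hole [ 477.27460138 -149.87214769]
cap [[ 477.53648454 -149.79767417  108.        ]]
```

The handle's flats line up with the tool to within about 2°, and rack hole and cap agree at (477.4,-149.8). Descending in two steps.

```bash
python3 -m jog '[{"tx":0.008,"ty":0.007,"tz":0.7,"ax":0,"ay":0,"az":-0.04,"hand":0.65},{"tx":0.008,"ty":0.007,"tz":0.7,"ax":0,"ay":0,"az":-0.04,"hand":0.65},{"tx":0.008,"ty":0.007,"tz":0.7,"ax":0,"ay":0,"az":-0.04,"hand":0.65},{"tx":0.008,"ty":0.007,"tz":0.7,"ax":0,"ay":0,"az":-0.04,"hand":0.65}]'
python3 - <<'E'
from h import *
s=snapshot("wrist");pickle.dump(s,open("pics/w3.pkl","wb"));cv2.imwrite("pics/w3.png",s["pixels"][:,:,::-1]);print(st()[0])
E
```

```text
time: 1.88
tool_pos: [473.5, -151.7, 293.4]
tcp_rot: [-179.6, 0.5, 18.0]
ft_force: [-1.2, 0.1, -0.7]
finger_gap: 55.5
{'time': 1.9333, 'joint_pos': array([-2.36461383e+01, -3.62019776e+00,  1.08122286e+02, -3.11050145e-02,
        7.58695263e+01,  4.84028404e+01]), 'qd': array([ 0.41155172, -2.57355185, -4.52858916,  0.16002501,  1.6265664 ,
        0.36058636]), 'joint_efforts': array([ 1.78292035e-01, -4.19012547e+01, -4.49904156e+01,  6.10585586e-03,
       -6.02177661e-01, -2.15019635e-02]), 'tool_pos': array([ 474.6633482 , -152.04791155,  296.8503685 ]), 'tcp_rot': array([-179.7758059 ,    0.29789832,   17.95929562]), 'ft_force': array([ 0.04295164, -0.78225736, -0.42407693]), 'wrist_torque': array([0.01544079, 0.00204985, 0.01443215]), 'finger_gap': 55.5158735682801}
```

View pics/w3.png

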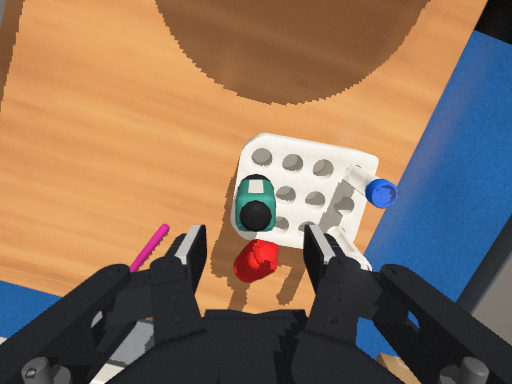

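The cap is at (256,215), between the fingers at (190,250) and (320,250), and the handle is now square to the jaws. I'll let it settle and measure the offset.

```bash
python3 -m jog '[{"tx":0,"ty":0,"tz":0,"ax":0,"ay":0,"az":0,"hand":0.65},{"tx":0,"ty":0,"tz":0,"ax":0,"ay":0,"az":0,"hand":0.65}]'
python3 - <<'E'
from h import *
s=snapshot("wrist");pickle.dump(s,open("pics/w4.pkl","wb"));crop(s,"pics/c6.png",220,120,330,250,6);S,p,R=st();print(p,S["tcp_rot"])
im=s["pixels"].astype(int);m=(im.max(2)<60);m[:,:238]=0;m[:,276:]=0;m[:195]=0;m[238:]=0
n,l,stt,c=cv2.connectedComponentsWithStats(m.astype(np.uint8));
for i in range(1,n):
  if stt[i,4]>100: print(stt[i],c[i],cast(s,c[i],108),cast(s,c[i],108)[0]-p)
im=s["pixels"].astype(int);g=(im[...,1]-im[...,0]>25)&(abs(im[...,1]-im[...,2])<50)
g[:,:225]=0;g[:, 285:]=0;g[:165]=0;g[240:]=0
cols=np.where(g.any(0))[0];print([(int(c_),int(np.where(g[:,c_])[0].max())) for c_ in cols])
E
```

```text
time: 2.1
tool_pos: [477.3, -152.4, 302.4]
tcp_rot: [179.8, -0.2, 18.0]
ft_force: [0.0, -0.6, -0.5]
finger_gap: 55.7
[ 477.42614865 -152.19644575  302.56155656] [179.82220149  -0.1869594   18.01383687]
[238 204  27  30 645] [250.34263566 218.59844961] [[ 478.02669044 -149.96643979  108.        ]] [   0.60054179    2.23000596 -194.56155656]
[(231, 212), (232, 226), (233, 228), (234, 231), (235, 231), (236, 231), (237, 232), (238, 232), (239, 232), (240, 232), (241, 232), (242, 232), (243, 232), (244, 205), (245, 204), (246, 204), (247, 204), (248, 204), (249, 203), (250, 203), (251, 203), (252, 203), (253, 204), (254, 204), (255, 233), (256, 233), (257, 233), (258, 233), (259, 233), (260, 233), (261, 232), (262, 232), (263, 232), (264, 231), (265, 231), (266, 230), (267, 228), (268, 226), (269, 216)]
```

View pics/c6.png

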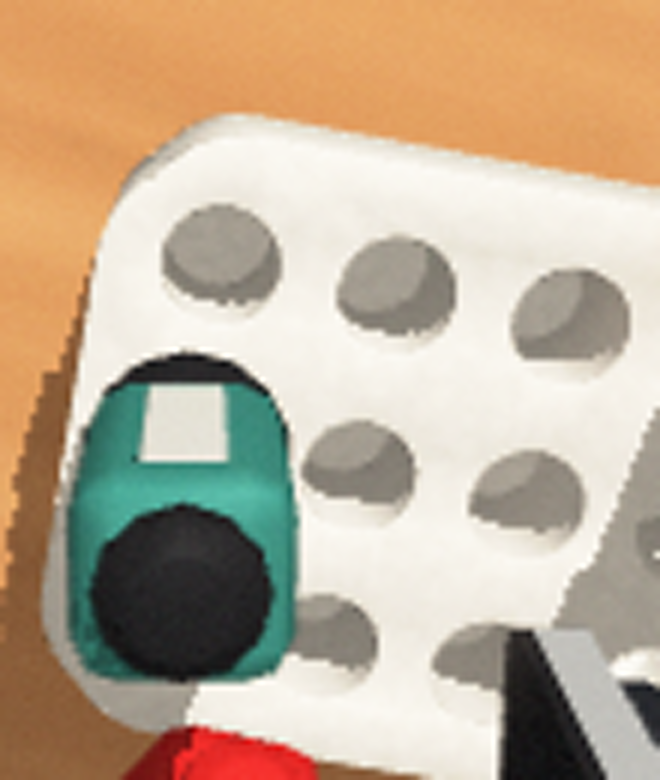

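```bash
python3 -m jog '[{"tx":0.007,"ty":-0.013,"tz":0.2,"ax":0,"ay":0,"az":0,"hand":0.65},{"tx":0.007,"ty":-0.013,"tz":0.4,"ax":0,"ay":0,"az":0,"hand":0.65},{"tx":0.007,"ty":-0.013,"tz":0.464,"ax":0,"ay":0,"az":0,"hand":0.65},{"tx":0.007,"ty":-0.013,"tz":0.464,"ax":0,"ay":0,"az":0,"hand":0.65},{"tx":0.007,"ty":-0.013,"tz":0.464,"ax":0,"ay":0,"az":0,"hand":0.65}]'
python3 - <<'E'
from h import *
s=snapshot("wrist");cv2.imwrite("pics/w5.png",s["pixels"][:,:,::-1]);S,p,R=st();print(p,S["tcp_rot"],S["ft_force"])
s=snapshot("scene");crop(s,"pics/c7.png",235,90,365,220,6)
E
```

```text
time: 2.57
tool_pos: [477.4, -149.2, 231.3]
tcp_rot: [180.0, -0.0, 18.1]
ft_force: [0.2, 0.1, -0.1]
finger_gap: 55.4
[ 477.88369196 -149.40443789  232.13849209] [ 1.79908513e+02 -1.03656037e-01  1.80600088e+01] [0.96862575 0.23503928 0.56951062]
```

View pics/w5.png

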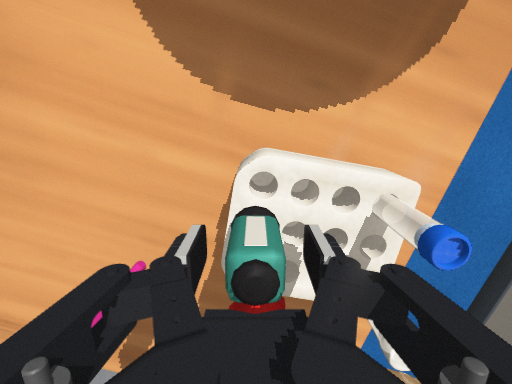

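View pics/c7.png

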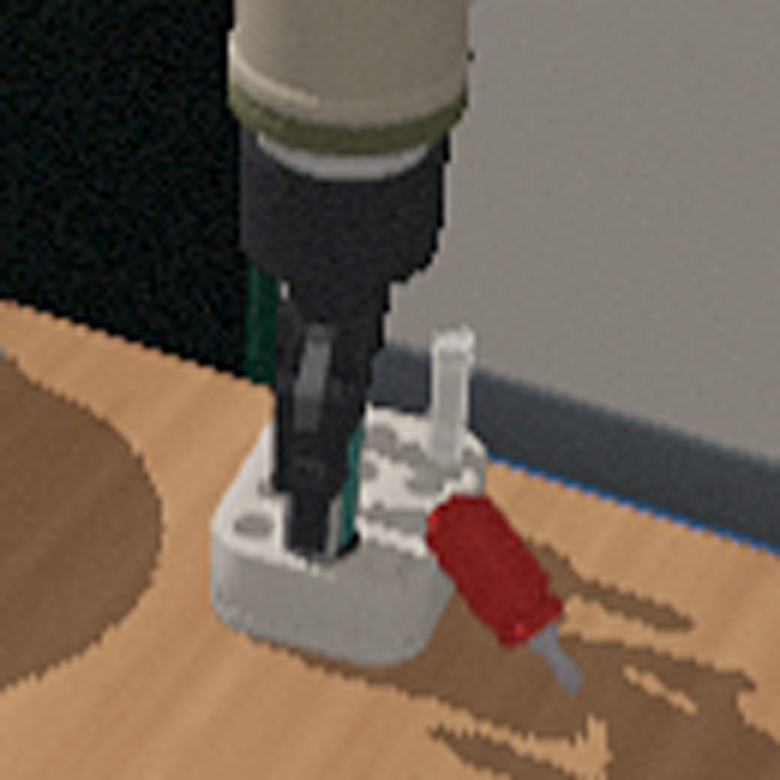

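The handle at (255,265) is centred between the pads at (195,245) and (315,245). The red driver has toppled by itself against the rack's near side; I never came near it, and it was already leaning in the first wrist view. Closing.

```bash
python3 -m jog '[{"tx":0,"ty":0,"tz":0,"ax":0,"ay":0,"az":0,"hand":0.1},{"tx":0,"ty":0,"tz":0,"ax":0,"ay":0,"az":0,"hand":0.1},{"tx":0,"ty":0,"tz":0,"ax":0,"ay":0,"az":0,"hand":0.1},{"tx":0,"ty":0,"tz":0,"ax":0,"ay":0,"az":0,"hand":0.1},{"tx":0,"ty":0,"tz":0,"ax":0,"ay":0,"az":0,"hand":0.1}]' 80
python3 - <<'E'
from h import *
S,p,R=st();print(p,S["tcp_rot"],S["ft_force"],S["finger_gap"])
E
```

```text
time: 3.08
tool_pos: [477.7, -149.3, 231.7]
tcp_rot: [179.9, -0.1, 18.1]
ft_force: [-0.5, -0.4, 6.6]
finger_gap: 26.1
[ 477.72168056 -149.28041463  231.68915249] [ 1.79900324e+02 -1.07808395e-01  1.80638486e+01] [-0.48252802 -0.35254322  6.56627003] 26.09322284750361
```

```bash
python3 -m jog '[{"tx":0,"ty":0,"tz":-0.1,"ax":0,"ay":0,"az":0,"hand":0.1},{"tx":0,"ty":0,"tz":-0.3,"ax":0,"ay":0,"az":0,"hand":0.1},{"tx":0,"ty":0,"tz":-0.5,"ax":0,"ay":0,"az":0,"hand":0.1},{"tx":0,"ty":0,"tz":-0.65,"ax":0,"ay":0,"az":0,"hand":0.1},{"tx":0,"ty":0,"tz":-0.7,"ax":0,"ay":0,"az":0,"hand":0.1}]'
python3 - <<'E'
from h import *
S,p,R=st();print(p,S["tcp_rot"],S["ft_force"],S["finger_gap"],S["joint_pos"])
s=snapshot("scene");pickle.dump(s,open("pics/s2.pkl","wb"));crop(s,"pics/c8.png",235,60,365,220,5)
s=snapshot("wrist");pickle.dump(s,open("pics/w6.pkl","wb"));cv2.imwrite("pics/w6.png",s["pixels"][:,:,::-1])
E
```

```text
time: 3.5
tool_pos: [478.1, -149.4, 339.8]
tcp_rot: [179.7, -0.3, 18.1]
ft_force: [0.6, -0.4, -1.2]
finger_gap: 26.2
[ 478.10761767 -149.42439673  339.83747543] [179.74979893  -0.28625246  18.06424691] [ 0.59329027 -0.37776557 -1.2202217 ] 26.213576871337626 [-2.32227121e+01 -5.92160602e+00  1.05625446e+02  8.85160050e-04
  7.99159767e+01  4.87135139e+01]
```

View pics/c8.png

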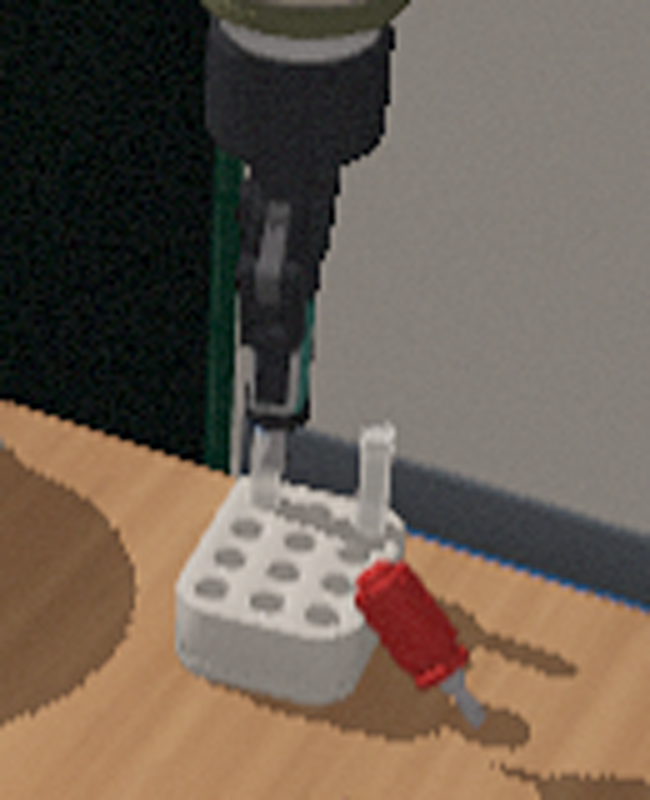

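View pics/w6.png

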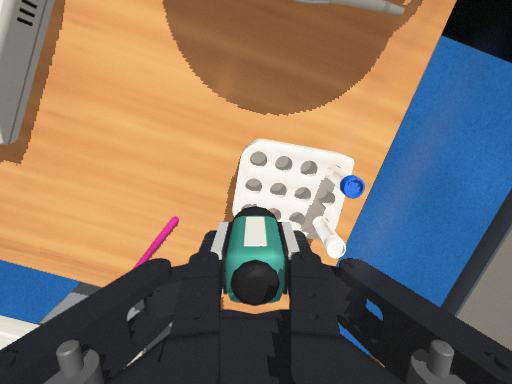

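The driver is held and clear of the rack. The rack still stands with both tubes, and the red driver leans on its near side at crop (410,620). The blade blends into the white tube behind it, so I'll move halfway to the heater and look again.

```bash
python3 -m jog '[{"tx":0.1,"ty":-0.15,"tz":0,"ax":0,"ay":0,"az":0,"hand":0.1},{"tx":0.25,"ty":-0.38,"tz":0,"ax":0,"ay":0,"az":0,"hand":0.1},{"tx":0.4,"ty":-0.61,"tz":0,"ax":0,"ay":0,"az":0,"hand":0.1},{"tx":0.54,"ty":-0.83,"tz":0,"ax":0,"ay":0,"az":0,"hand":0.1},{"tx":0.59,"ty":-0.91,"tz":0,"ax":0,"ay":0,"az":0,"hand":0.1}]'
python3 - <<'E'
from h import *
S,p,R=st();print(p,S["tcp_rot"],S["ft_force"],S["finger_gap"])
s=snapshot("scene");pickle.dump(s,open("pics/s3.pkl","wb"))
q=proj(s,p+R.apply([[0,0,155],[0,0,225]]));print(q)
u,v=q[1].astype(int);crop(s,"pics/c9.png",u-35,v-50,u+35,v+25,8)
E
```

```text
time: 4.02
tool_pos: [518.6, 12.3, 332.6]
tcp_rot: [-179.8, 0.1, 18.2]
ft_force: [-0.2, 0.4, -1.3]
finger_gap: 26.4
[518.56244091  12.31381858 332.56955794] [-1.79832436e+02  1.26630894e-01  1.81868107e+01] [-0.240663    0.37201202 -1.26165421] 26.364141627873494
[[237.89180171 165.42351887]
 [238.65390418 191.75498746]]
```

View pics/c9.png

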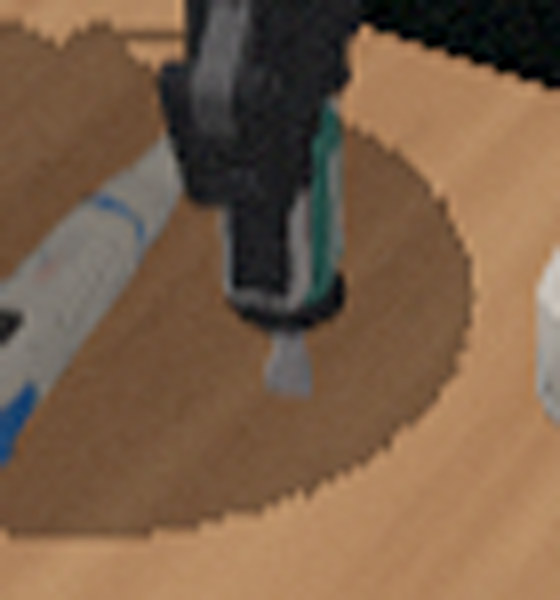

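The blade end is about 44/8 = 5.5 px wide, which is roughly 12 mm as the scene camera sees it, so its width lies along tool x. The tool should therefore start at yaw 212° (slot 32° + 180°, j6 about -110°). Now I move towards the screw, up and turning.

```bash
python3 -m jog '[{"tx":0.03,"ty":-0.12,"tz":-0.08,"ax":0,"ay":0,"az":-0.14,"hand":0.1},{"tx":0.08,"ty":-0.34,"tz":-0.16,"ax":0,"ay":0,"az":-0.28,"hand":0.1},{"tx":0.12,"ty":-0.58,"tz":-0.22,"ax":0,"ay":0,"az":-0.42,"hand":0.1},{"tx":0.17,"ty":-0.8,"tz":-0.22,"ax":0,"ay":0,"az":-0.56,"hand":0.1},{"tx":0.19,"ty":-0.87,"tz":-0.22,"ax":0,"ay":0,"az":-0.7,"hand":0.1}]'
for i in 1 2 3; do python3 -m jog '[{"tx":0,"ty":0,"tz":0,"ax":0,"ay":0,"az":-0.15,"hand":0.1},{"tx":0,"ty":0,"tz":0,"ax":0,"ay":0,"az":-0.3,"hand":0.1},{"tx":0,"ty":0,"tz":0,"ax":0,"ay":0,"az":-0.45,"hand":0.1},{"tx":0,"ty":0,"tz":0,"ax":0,"ay":0,"az":-0.6,"hand":0.1},{"tx":0,"ty":0,"tz":0,"ax":0,"ay":0,"az":-0.75,"hand":0.1}]'; done
python3 - <<'E'
from h import *
S,p,R=st();print(p,S["tcp_rot"],S["joint_pos"],S["finger_gap"])
E
```

```text
time: 4.48
tool_pos: [504.4, 144.3, 366.7]
tcp_rot: [-179.9, 0.0, 50.0]
ft_force: [0.5, -0.3, -1.1]
finger_gap: 26.4
time: 4.9
tool_pos: [505.0, 140.7, 365.5]
tcp_rot: [-179.8, 0.1, 83.6]
ft_force: [-0.2, 0.4, -1.3]
finger_gap: 26.3
time: 5.32
tool_pos: [505.0, 140.6, 365.5]
tcp_rot: [-179.8, -0.1, 117.4]
ft_force: [0.7, -0.2, -1.7]
finger_gap: 26.3
time: 5.73
tool_pos: [505.0, 140.6, 365.5]
tcp_rot: [-179.9, -0.2, 151.1]
ft_force: [0.7, -0.4, -1.3]
finger_gap: 26.3
[504.97490189 140.56812676 365.52801765] [-1.79861533e+02 -1.53789015e-01  1.51124129e+02] [ 9.95418301e+00 -2.96949521e+00  1.00095833e+02 -1.15237486e-02
  8.30802863e+01 -5.11687225e+01] 26.289121362597125
```

```bash
python3 -m jog '[{"tx":-0.1,"ty":0.13,"tz":0,"ax":0,"ay":0,"az":-0.14,"hand":0.1},{"tx":-0.2,"ty":0.27,"tz":0,"ax":0,"ay":0,"az":-0.28,"hand":0.1},{"tx":-0.3,"ty":0.42,"tz":0,"ax":0,"ay":0,"az":-0.42,"hand":0.1},{"tx":-0.4,"ty":0.58,"tz":0,"ax":0,"ay":0,"az":-0.56,"hand":0.1},{"tx":-0.457,"ty":0.672,"tz":0,"ax":0,"ay":0,"az":-0.68,"hand":0.1}]'
python3 -m jog '[{"tx":0,"ty":0,"tz":0,"ax":0,"ay":0,"az":-0.14,"hand":0.1},{"tx":0,"ty":0,"tz":0,"ax":0,"ay":0,"az":-0.28,"hand":0.1},{"tx":0,"ty":0,"tz":0,"ax":0,"ay":0,"az":-0.42,"hand":0.1},{"tx":0,"ty":0,"tz":0,"ax":0,"ay":0,"az":-0.55,"hand":0.1},{"tx":0,"ty":0,"tz":0,"ax":0,"ay":0,"az":-0.67,"hand":0.1}]'
python3 -m jog '[{"tx":0,"ty":0,"tz":0,"ax":0,"ay":0,"az":0,"hand":0.1},{"tx":0,"ty":0,"tz":0,"ax":0,"ay":0,"az":0,"hand":0.1}]'
python3 - <<'E'
from h import *
s=snapshot("wrist");S,p,R=st();print(p,S["tcp_rot"],S["joint_pos"],S["ft_force"],S["wrist_torque"])
pickle.dump(s,open("pics/w7.pkl","wb"));cv2.imwrite("pics/w7.png",s["pixels"][:,:,::-1])
print(proj(s,[562.8,164,93]))
E
```

```text
time: 6.15
tool_pos: [615.8, 196.0, 365.0]
tcp_rot: [-180.0, -0.2, -178.3]
ft_force: [1.9, -0.3, -0.6]
finger_gap: 26.0
time: 6.57
tool_pos: [614.1, 195.1, 365.0]
tcp_rot: [179.9, -0.2, -148.2]
ft_force: [-0.3, -0.2, -1.3]
finger_gap: 26.3
time: 6.73
tool_pos: [614.2, 195.2, 365.9]
tcp_rot: [180.0, -0.2, -148.6]
ft_force: [0.0, 0.2, -0.4]
finger_gap: 26.1
[614.23533763 195.32014914 366.39531437] [ 1.79961834e+02 -1.28214684e-01 -1.48647372e+02] [ 1.30851144e+01  1.54560228e+01  8.02227072e+01 -3.96546614e-03
  8.44549864e+01 -1.08267083e+02] [-0.46902969  0.49987275 -0.50750227] [ 0.00257975  0.00273579 -0.01811345]
[[254.54503109 127.2892058 ]]
```

View pics/w7.png

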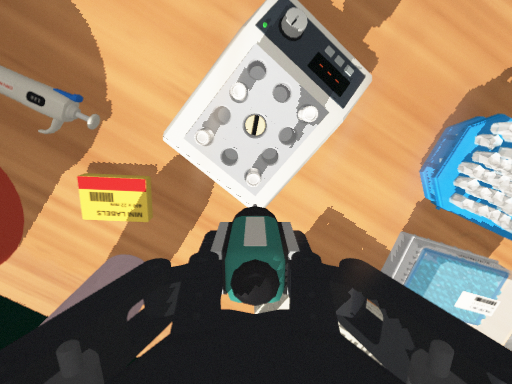

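The screw head is at (255,125) with its slot nearly vertical in the image, so nearly along tool x. I'll measure it precisely.

Run:
```python
from h import *
s=pickle.load(open("pics/w7.pkl","rb"))
crop(s,"pics/c10.png",185,50,335,215,5)
crop(s,"pics/c11.png",237,107,273,143,16)
im=s["pixels"].astype(int);y=(im[...,0]-im[...,2]>25);y[:,:240]=0;y[:,272:]=0;y[:110]=0;y[142:]=0
c=cv2.findContours(y.astype(np.uint8),0,2)[0];pp=np.vstack(c)[:,0].astype(np.float32)
(cu,cr),rad=cv2.minEnclosingCircle(pp);print("circle",cu,cr,rad)
v,u=np.mgrid[:384,:512];m=(im.sum(2)<230)&((u-cu)**2+(v-cr)**2<(rad-.8)**2)
q=np.c_[u[m],v[m]].astype(float);print("slot n",len(q),q.mean(0))
d=np.linalg.svd(q-q.mean(0))[2][0];mid=q.mean(0)
e=cast(s,[mid-6*d,mid+6*d],92);w=e[1]-e[0];print("slot yaw",np.degrees(np.arctan2(w[1],w[0])),"mid",cast(s,mid,92),"circ",cast(s,[cu,cr],93))
```

```text
circle 254.8333282470703 124.83333587646484 10.395075798034668
slot n 76 [254.96052632 125.06578947]
slot yaw 19.856564563878088 mid [[560.98723048 163.33357483  92.        ]] circ [[560.8471442  163.11362585  93.        ]]
```

View pics/c10.png

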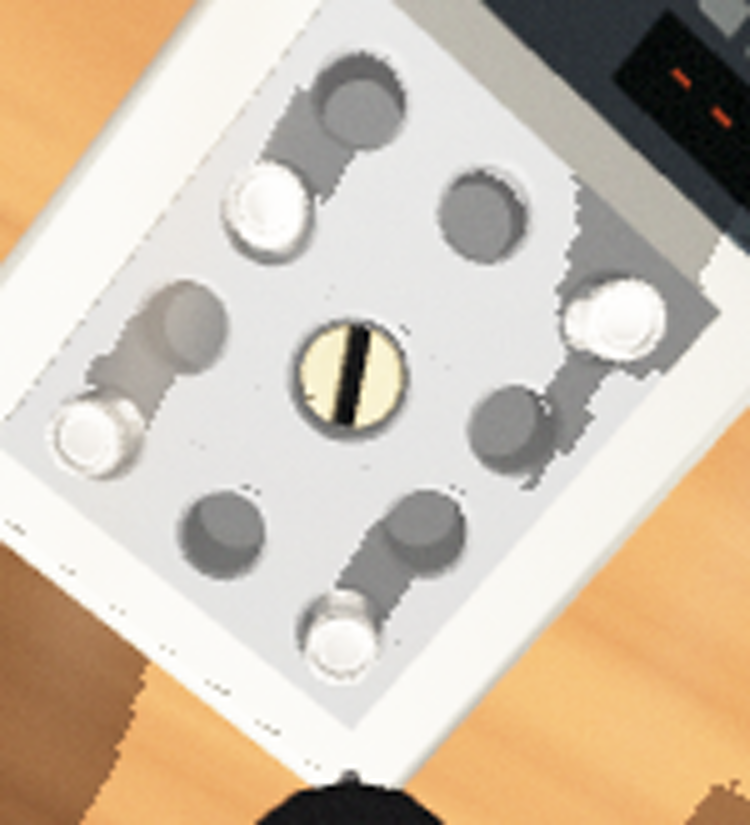

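View pics/c11.png

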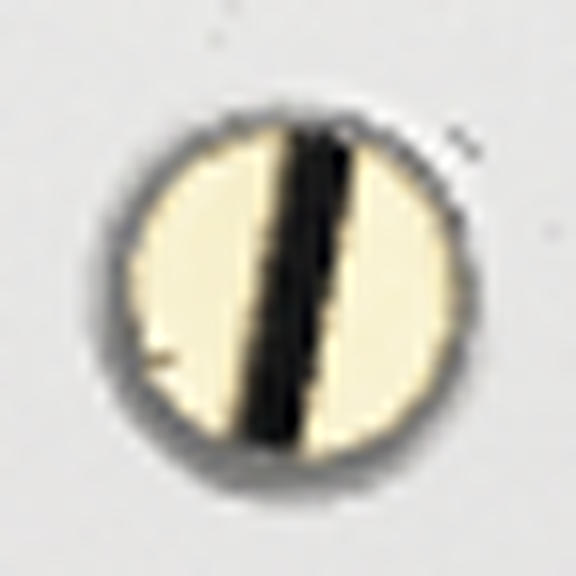

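Run:
```python
from h import *
s=pickle.load(open("pics/w7.pkl","rb"))
S,p,R=st();print(p,S["tcp_rot"])
f=lambda q:(np.array(q,float)+.5)/5-.5+[185,50]
L=[(-36,-28),(-36,0),(12,-28),(-12,28),(36,0),(12,28)]
# mouths of holes
q=[(361,101),(484,216),(183,327),(512,429),(223,534),(425,533)]
W=cast(s,f(q),95);a,Rr,o,r=fit2(L,W);print("block",a,o,r.round(1))
# local check of slot direction with two hand points
f2=lambda q:(np.array(q,float)+.5)/16-.5+[237,107]
for A,B in (((280,135),(238,440)),((353,150),(300,452)),((318,140),(269,446))):
    e=cast(s,f2([B,A]),93);w=e[1]-e[0];print(np.degrees(np.arctan2(w[1],w[0]))%180,np.linalg.norm(w))
im=s["pixels"].astype(int);m=(im.max(2)<60);m[:,:228]=0;m[:,282:]=0;m[:256]=0;m[310:]=0
n,l,stt,c=cv2.connectedComponentsWithStats(m.astype(np.uint8))
for i in range(1,n):
  if stt[i,4]>100:
    X=cast(s,c[i],p[2]-123.7)[0];print(stt[i],c[i],"cap in tool",R.inv().apply(X-p))
crop(s,"pics/c12.png",195,195,315,325,6)
print("cam in tool",R.inv().apply(-s["R"].T@s["t"]-p))
```

```text
[614.23533763 195.32014914 366.39531437] [ 1.79961834e+02 -1.28214684e-01 -1.48647372e+02]
block -8.851491716624201 [561.41114161 163.12105655] [0.2 0.4 0.1 0.3 0.2 0.1]
23.115985731426207 16.647460350609908
21.18824514668387 16.6003330715203
21.948466049258712 16.765763264195282
[ 230  259   50   46 1686] [254.74199288 282.03440095] cap in tool [  5.22246554  -0.14503075 123.71192725]
cam in tool [70.05463982 -0.12949082 30.61779284]
```

View pics/c12.png

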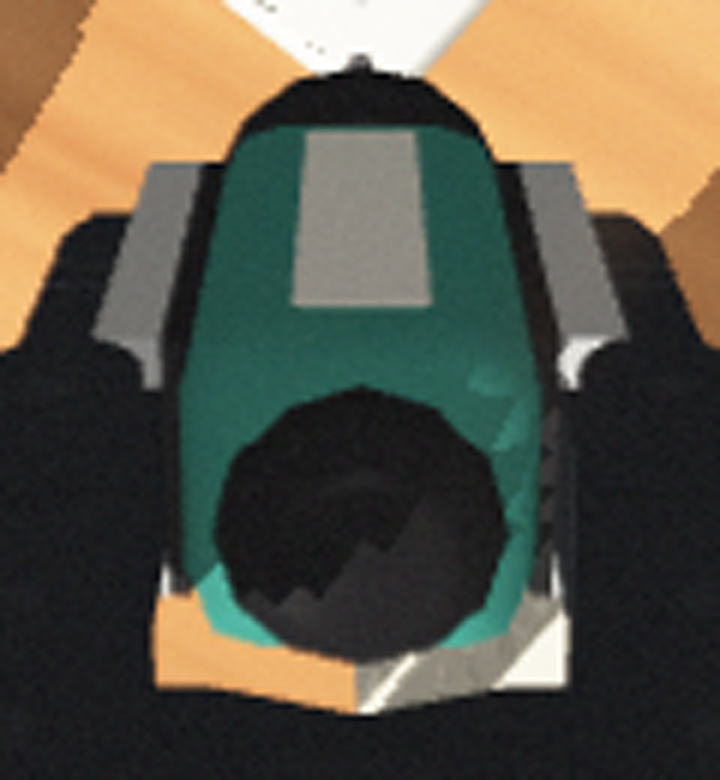

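Results: block yaw -8.85°, slot yaw about 21.5°, screw at tool (+61, +0.2) mm. The handle axis and blade corner sit at column 255, the same as the screw's, so the cross-slot alignment is good. Now I move over the screw, turn clockwise 9.9° and go down to about 25 mm above the head.

```bash
python3 -m jog '[{"tx":0.15,"ty":0.001,"tz":0,"ax":0,"ay":0,"az":0.1,"hand":0.1},{"tx":0.3,"ty":0.001,"tz":0.05,"ax":0,"ay":0,"az":0.219,"hand":0.1},{"tx":0.407,"ty":0.001,"tz":0.15,"ax":0,"ay":0,"az":0.219,"hand":0.1},{"tx":0.407,"ty":0.001,"tz":0.2,"ax":0,"ay":0,"az":0.219,"hand":0.1},{"tx":0.407,"ty":0.001,"tz":0.2,"ax":0,"ay":0,"az":0.219,"hand":0.1}]'
python3 -m jog '[{"tx":0,"ty":0,"tz":0,"ax":0,"ay":0,"az":0,"hand":0.1},{"tx":0,"ty":0,"tz":0,"ax":0,"ay":0,"az":0,"hand":0.1}]'
python3 - <<'E'
from h import *
s=snapshot("scene");S,p,R=st();print(p,S["tcp_rot"],S["ft_force"],S["wrist_torque"])
pickle.dump(s,open("pics/s4.pkl","wb"))
tip=p+R.apply([0,0,217.7]);print("tip",tip,proj(s,tip),"screw from init scene (179.6,233.3)")
crop(s,"pics/c13.png",140,180,230,255,8)
E
```

```text
time: 7.2
tool_pos: [561.2, 163.4, 335.4]
tcp_rot: [180.0, -0.2, -158.4]
ft_force: [0.4, 0.0, -1.1]
finger_gap: 26.1
time: 7.37
tool_pos: [563.1, 164.2, 338.9]
tcp_rot: [-180.0, 0.1, -158.3]
ft_force: [0.1, 0.0, -1.1]
finger_gap: 25.9
[563.22243272 164.26692591 339.06746152] [-1.79987420e+02  9.78776667e-02 -1.58306186e+02] [ 0.89281027 -0.28492467 -1.03543978] [ 0.02882749 -0.04757538 -0.05801807]
tip [563.5856551  164.35998177 121.36778442] [[177.79811126 222.56690024]] screw from init scene (179.6,233.3)
```

View pics/c13.png

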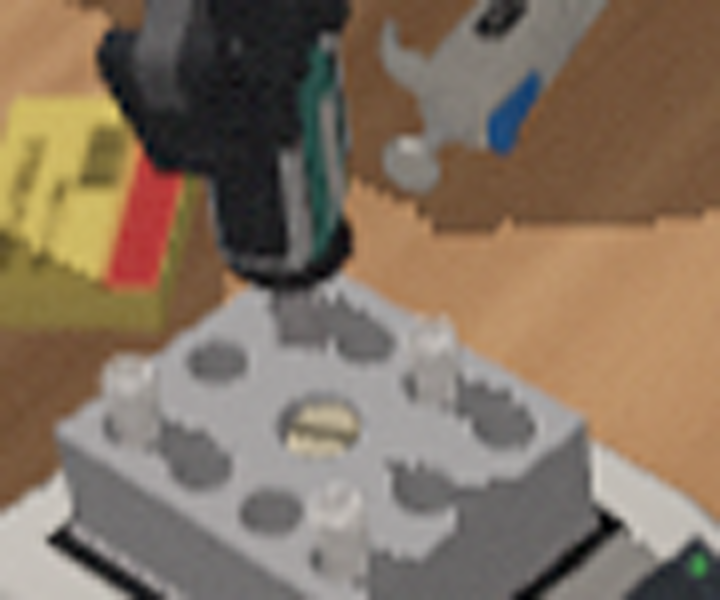

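Run:
```python
from h import *
s=pickle.load(open("pics/s4.pkl","rb"));S,p,R=st()
f=lambda q:(np.array(q,float)+.5)/8-.5+[140,180]
tip=p+R.apply([0,0,217.7])
for q,z in (((322,428),93.3),((322,433),92.5),((300,344),tip[2])):
    X=cast(s,f([q]),z)[0];print(q,X,"rel tip in tool",R.inv().apply(X-tip).round(2))
print(p,S["tcp_rot"])
```

```text
(322, 428) [562.27710108 164.33125256  93.3       ] rel tip in tool [ 1.27  0.46 28.07]
(322, 433) [561.78526541 165.13054976  92.5       ] rel tip in tool [ 1.44  1.39 28.87]
(300, 344) [564.827303   165.05217872 121.36778442] rel tip in tool [-1.41  0.18  0.  ]
[563.22243272 164.26692591 339.06746152] [-1.79987420e+02  9.78776667e-02 -1.58306186e+02]
```

```bash
python3 -m jog '[{"tx":0.01,"ty":0.003,"tz":0.06,"ax":0,"ay":0,"az":0,"hand":0.1},{"tx":0.01,"ty":0.003,"tz":0.12,"ax":0,"ay":0,"az":0,"hand":0.1},{"tx":0.01,"ty":0.003,"tz":0.165,"ax":0,"ay":0,"az":0,"hand":0.1},{"tx":0.01,"ty":0.003,"tz":0.165,"ax":0,"ay":0,"az":0,"hand":0.1},{"tx":0.01,"ty":0.003,"tz":0.165,"ax":0,"ay":0,"az":0,"hand":0.1}]'
python3 - <<'E'
from h import *
s=snapshot("scene");S,p,R=st();print(p,S["tcp_rot"],S["ft_force"],S["wrist_torque"])
tip=p+R.apply([0,0,217.7]);print("tip",tip)
crop(s,"pics/c14.png",140,180,230,255,8)
s=snapshot("wrist");cv2.imwrite("pics/w8.png",s["pixels"][:,:,::-1]);pickle.dump(s,open("pics/w8.pkl","wb"))
E
```

```text
time: 7.83
tool_pos: [560.4, 163.7, 312.1]
tcp_rot: [180.0, -0.1, -158.3]
ft_force: [-0.5, -0.9, -0.5]
finger_gap: 25.9
[560.69244077 163.7597122  312.85507923] [ 1.79991409e+02 -5.51742500e-02 -1.58293139e+02] [ 0.5116243  -0.54292935 -1.08407665] [-0.01928634  0.02236301  0.00511848]
tip [560.48559495 163.71250214  95.15518262]
```

View pics/c14.png

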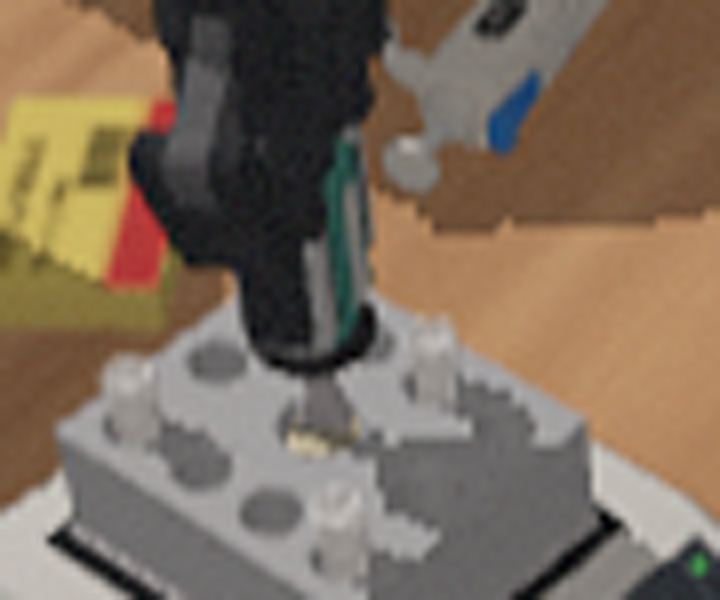

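View pics/w8.png

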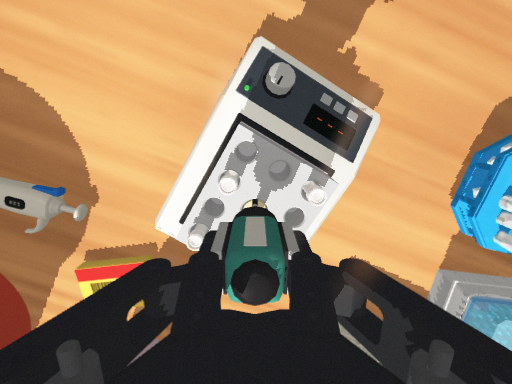

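```bash
python3 -m jog '[{"tx":0,"ty":0,"tz":0,"ax":0,"ay":0,"az":0,"hand":0.1},{"tx":0,"ty":0,"tz":0,"ax":0,"ay":0,"az":0,"hand":0.1}]'
python3 - <<'E'
from h import *
s=snapshot("wrist");pickle.dump(s,open("pics/w9.pkl","wb"));S,p,R=st();print(p,S["tcp_rot"],S["ft_force"],p+R.apply([0,0,217.7]))
crop(s,"pics/c15.png",225,180,285,225,12)
crop(snapshot("scene"),"pics/c16.png",165,215,200,245,18)
E
```

```text
time: 8.1
tool_pos: [561.0, 163.8, 313.9]
tcp_rot: [-180.0, 0.1, -158.3]
ft_force: [-0.2, -0.1, -1.7]
finger_gap: 26.3
[560.98143316 163.77604183 313.87879858] [-1.79992550e+02  4.92498721e-02 -1.58297226e+02] [ 0.13282182  0.60288751 -0.71572966] [561.16576539 163.81893924  96.17888084]
```

View pics/c15.png

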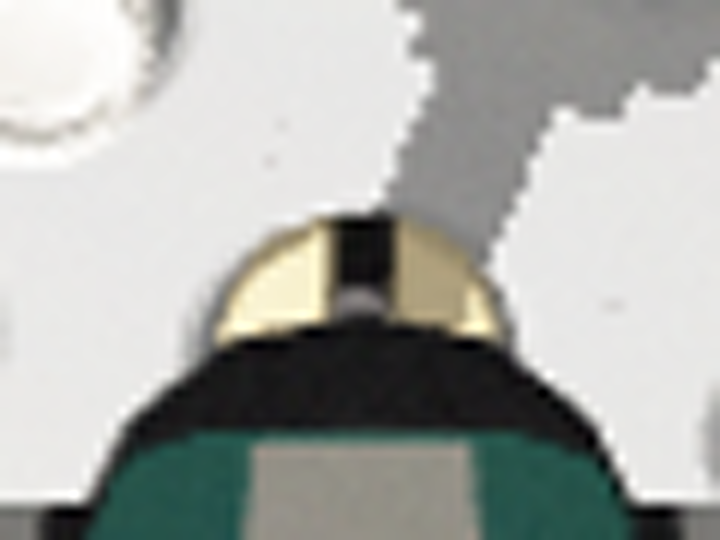

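View pics/c16.png

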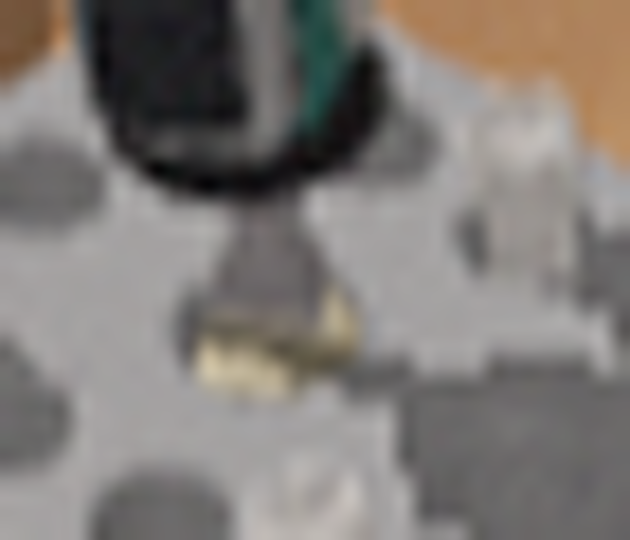

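The wrist view shows the blade end at crop (360,300), right over the slot (333 to 392, centre 362), which is parallel to it. Lowering gently.

```bash
python3 -m jog '[{"tx":0,"ty":0,"tz":0.008,"ax":0,"ay":0,"az":0,"hand":0.1},{"tx":0,"ty":0,"tz":0.016,"ax":0,"ay":0,"az":0,"hand":0.1},{"tx":0,"ty":0,"tz":0.024,"ax":0,"ay":0,"az":0,"hand":0.1},{"tx":0,"ty":0,"tz":0.03,"ax":0,"ay":0,"az":0,"hand":0.1},{"tx":0,"ty":0,"tz":0.03,"ax":0,"ay":0,"az":0,"hand":0.1}]'
python3 - <<'E'
from h import *
S,p,R=st();print(S["ft_force"],S["wrist_torque"],p+R.apply([0,0,217.7]))
E
```

```text
time: 8.62
tool_pos: [560.7, 163.7, 308.4]
tcp_rot: [180.0, -0.0, -158.3]
ft_force: [-0.8, 0.5, -0.8]
finger_gap: 25.8
[-0.78982658  0.4722271  -0.75168558] [-0.02627911 -0.00013971  0.05218184] [560.55128153 163.71178746  90.73839612]
```

```bash
python3 -m jog '[{"tx":0,"ty":0,"tz":0.004,"ax":0,"ay":0,"az":0,"hand":0.1},{"tx":0,"ty":0,"tz":0.008,"ax":0,"ay":0,"az":0,"hand":0.1},{"tx":0,"ty":0,"tz":0.008,"ax":0,"ay":0,"az":0,"hand":0.1}]'
python3 - <<'E'
from h import *
S,p,R=st();print(S["ft_force"],S["wrist_torque"],p+R.apply([0,0,217.7]))
E
```

```text
time: 8.87
tool_pos: [560.8, 163.7, 307.5]
tcp_rot: [180.0, -0.0, -158.3]
ft_force: [0.5, 0.0, -0.4]
finger_gap: 26.1
[ 0.50291103  0.02048805 -0.42590961] [ 0.00350443  0.00074839 -0.04835957] [560.71574035 163.72683515  89.78455127]
```

```bash
python3 -m jog '[{"tx":0,"ty":0,"tz":0.003,"ax":0,"ay":0,"az":0,"hand":0.1},{"tx":0,"ty":0,"tz":0.006,"ax":0,"ay":0,"az":0,"hand":0.1},{"tx":0,"ty":0,"tz":0.006,"ax":0,"ay":0,"az":0,"hand":0.1}]'
python3 - <<'E'
from h import *
S,p,R=st();print(S["ft_force"],S["wrist_torque"],p+R.apply([0,0,217.7]))
E
```

```text
time: 9.12
tool_pos: [560.9, 163.8, 306.8]
tcp_rot: [-180.0, 0.0, -158.3]
ft_force: [-0.4, -0.9, -0.2]
finger_gap: 25.5
[-0.37590309 -0.86402393 -0.22475667] [ 3.27124899e-06  7.36623282e-02 -1.81496352e-03] [560.91430435 163.77665417  89.109275  ]
```

```bash
python3 -m jog '[{"tx":0,"ty":0,"tz":0.003,"ax":0,"ay":0,"az":0,"hand":0.1},{"tx":0,"ty":0,"tz":0.005,"ax":0,"ay":0,"az":0,"hand":0.1},{"tx":0,"ty":0,"tz":0.005,"ax":0,"ay":0,"az":0,"hand":0.1}]'
python3 - <<'E'
from h import *
S,p,R=st();print(S["ft_force"],S["wrist_torque"],p+R.apply([0,0,217.7]))
crop(snapshot("scene"),"pics/c17.png",165,215,200,245,18)
E
```

```text
time: 9.37
tool_pos: [560.9, 163.8, 306.6]
tcp_rot: [-180.0, 0.0, -158.3]
ft_force: [-1.8, 0.7, 4.9]
finger_gap: 26.1
[-1.83984592  0.68205463  4.90627676] [-0.08980693  0.38792417 -0.00873648] [561.06931385 163.8259711   88.91804484]
```

View pics/c17.png

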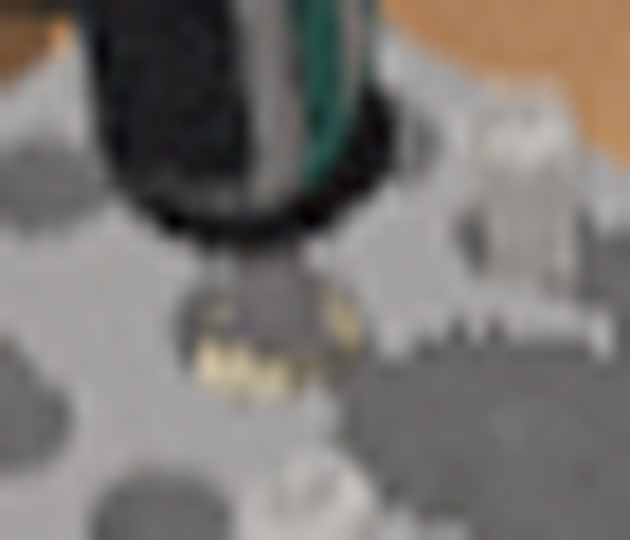

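The blade is seated in the slot: it bottomed at tip z 88.9 with 4.9 N, and the picture shows it sunk into the head. Now I turn clockwise and follow the head down.

```bash
python3 -m jog '[{"tx":0,"ty":0,"tz":0,"ax":0,"ay":0,"az":0.08,"hand":0.1},{"tx":0,"ty":0,"tz":0,"ax":0,"ay":0,"az":0.17,"hand":0.1},{"tx":0,"ty":0,"tz":0.001,"ax":0,"ay":0,"az":0.26,"hand":0.1},{"tx":0,"ty":0,"tz":0.001,"ax":0,"ay":0,"az":0.35,"hand":0.1},{"tx":0,"ty":0,"tz":0.001,"ax":0,"ay":0,"az":0.44,"hand":0.1}]'
python3 - <<'E'
from h import *
S,p,R=st();print(S["ft_force"],S["wrist_torque"],p+R.apply([0,0,217.7]),S["tcp_rot"])
E
```

```text
time: 9.83
tool_pos: [561.1, 164.0, 306.6]
tcp_rot: [180.0, 0.1, -178.3]
ft_force: [-0.0, 0.5, 4.0]
finger_gap: 26.4
[-0.0090535   0.54953264  3.95652325] [0.16551282 0.07386631 0.05373938] [561.48730665 164.13140477  88.91624678] [ 1.79964098e+02  9.24749588e-02 -1.78286979e+02]
```

```bash
python3 -m jog '[{"tx":0,"ty":0,"tz":0,"ax":0,"ay":0,"az":0.09,"hand":0.1},{"tx":0,"ty":0,"tz":0,"ax":0,"ay":0,"az":0.18,"hand":0.1},{"tx":0,"ty":0,"tz":0.001,"ax":0,"ay":0,"az":0.27,"hand":0.1},{"tx":0,"ty":0,"tz":0.001,"ax":0,"ay":0,"az":0.36,"hand":0.1},{"tx":0,"ty":0,"tz":0.002,"ax":0,"ay":0,"az":0.45,"hand":0.1}]'
python3 - <<'E'
from h import *
S,p,R=st();print(S["ft_force"],S["wrist_torque"],p+R.apply([0,0,217.7]),S["tcp_rot"])
E
```

```text
time: 10.25
tool_pos: [561.2, 164.1, 306.4]
tcp_rot: [179.9, 0.1, 161.5]
ft_force: [-0.3, 1.6, 5.2]
finger_gap: 26.3
[-0.29660984  1.62874721  5.15131211] [0.25694271 0.12091827 0.09767689] [561.61547541 164.29017669  88.7130361 ] [1.79916882e+02 8.50944339e-02 1.61467355e+02]
```

```bash
python3 -m jog '[{"tx":0,"ty":0,"tz":0,"ax":0,"ay":0,"az":0.09,"hand":0.1},{"tx":0,"ty":0,"tz":0,"ax":0,"ay":0,"az":0.18,"hand":0.1},{"tx":0,"ty":0,"tz":0.001,"ax":0,"ay":0,"az":0.27,"hand":0.1},{"tx":0,"ty":0,"tz":0.001,"ax":0,"ay":0,"az":0.36,"hand":0.1},{"tx":0,"ty":0,"tz":0.002,"ax":0,"ay":0,"az":0.45,"hand":0.1}]'
python3 - <<'E'
from h import *
S,p,R=st();print(S["ft_force"],S["wrist_torque"],p+R.apply([0,0,217.7]),S["tcp_rot"])
crop(snapshot("scene"),"pics/c18.png",140,190,210,250,10)
E
```

```text
time: 10.67
tool_pos: [561.3, 164.1, 306.2]
tcp_rot: [179.9, 0.1, 141.2]
ft_force: [0.6, 1.5, 5.1]
finger_gap: 26.5
[0.62021647 1.54427146 5.08461258] [0.38178045 0.04820671 0.07452984] [561.72339122 164.3835617   88.53303655] [1.79875020e+02 5.63679885e-02 1.41218990e+02]
```

View pics/c18.png

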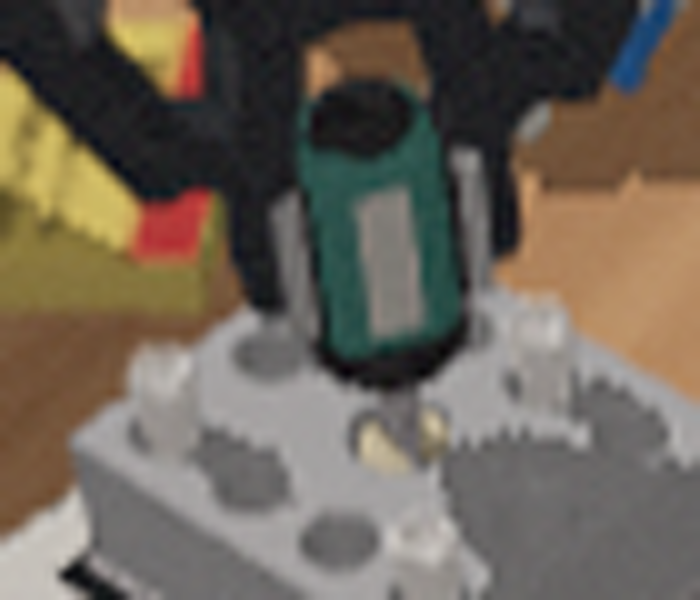

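The screw is turning with the blade, which is still sunk in the head at (400,430). Torque is about 0.08 N m, the tip is following down, and the vials are standing. Continuing.

```bash
python3 -m jog '[{"tx":0,"ty":0,"tz":0,"ax":0,"ay":0,"az":0.09,"hand":0.1},{"tx":0,"ty":0,"tz":0,"ax":0,"ay":0,"az":0.18,"hand":0.1},{"tx":0,"ty":0,"tz":0.001,"ax":0,"ay":0,"az":0.27,"hand":0.1},{"tx":0,"ty":0,"tz":0.001,"ax":0,"ay":0,"az":0.36,"hand":0.1},{"tx":0,"ty":0,"tz":0.002,"ax":0,"ay":0,"az":0.42,"hand":0.1}]'
python3 - <<'E'
from h import *
S,p,R=st();print(S["ft_force"],S["wrist_torque"],p+R.apply([0,0,217.7]),S["tcp_rot"])
E
```

```text
time: 11.13
tool_pos: [561.4, 164.2, 306.1]
tcp_rot: [179.8, 0.0, 122.3]
ft_force: [-0.6, 1.8, 5.6]
finger_gap: 26.4
[-0.59574681  1.77114792  5.55903269] [0.373429   0.01086056 0.09891547] [561.91172053 164.45635653  88.38068161] [1.79839323e+02 1.96971093e-02 1.22300226e+02]
```

```bash
python3 -m jog '[{"tx":0,"ty":0,"tz":0,"ax":0,"ay":0,"az":0.06,"hand":0.1},{"tx":0,"ty":0,"tz":0,"ax":0,"ay":0,"az":0.12,"hand":0.1},{"tx":0,"ty":0,"tz":0.001,"ax":0,"ay":0,"az":0.18,"hand":0.1},{"tx":0,"ty":0,"tz":0.001,"ax":0,"ay":0,"az":0.24,"hand":0.1}]'
python3 - <<'E'
from h import *
S,p,R=st();print(S["ft_force"],S["wrist_torque"],p+R.apply([0,0,217.7]),S["tcp_rot"])
E
```

```text
time: 11.47
tool_pos: [561.4, 164.2, 306.0]
tcp_rot: [179.8, -0.0, 111.6]
ft_force: [0.1, 2.0, 5.0]
finger_gap: 25.7
[0.1236131  2.03050415 5.01687723] [ 0.38686037 -0.08455992  0.06829321] [561.98252095 164.46347655  88.28369608] [ 1.79830210e+02 -1.03035746e-02  1.11585219e+02]
```

```bash
cat > r.py <<'E'
from h import *
S,p,R=st();print("F",S["ft_force"].round(1),"T",S["wrist_torque"].round(3),"tip",(p+R.apply([0,0,217.7])).round(2),"yaw",S["tcp_rot"][2].round(1),"t",S["time"])
E
python3 -m jog '[{"tx":0,"ty":0,"tz":0,"ax":0,"ay":0,"az":0.06,"hand":0.1},{"tx":0,"ty":0,"tz":0.001,"ax":0,"ay":0,"az":0.11,"hand":0.1}]' >/dev/null; python3 r.py
```

```text
F [0.1 1.8 6.2] T [ 0.402 -0.008  0.082] tip [562.01 164.46  88.2 ] yaw 106.6 t 11.6333
```

```bash
python3 -m jog '[{"tx":0,"ty":0,"tz":0,"ax":0,"ay":0,"az":0.06,"hand":0.1},{"tx":0,"ty":0,"tz":0,"ax":0,"ay":0,"az":0.11,"hand":0.1}]' >/dev/null; python3 r.py
```

```text
F [0.  2.  6.2] T [ 0.393 -0.168  0.11 ] tip [562.03 164.46  88.17] yaw 101.7 t 11.8
```

```bash
python3 -m jog '[{"tx":0,"ty":0,"tz":0,"ax":0,"ay":0,"az":0.06,"hand":0.1},{"tx":0,"ty":0,"tz":0.001,"ax":0,"ay":0,"az":0.11,"hand":0.1}]' >/dev/null; python3 r.py
```

```text
F [-0.1  2.2  8.1] T [ 0.347 -0.056  0.111] tip [562.12 164.49  88.15] yaw 96.7 t 11.9667
```

```bash
python3 -m jog '[{"tx":0,"ty":0,"tz":0,"ax":0,"ay":0,"az":0.06,"hand":0.1},{"tx":0,"ty":0,"tz":0,"ax":0,"ay":0,"az":0.11,"hand":0.1}]' >/dev/null; python3 r.py
```

```text
F [0.5 1.  5.2] T [ 0.36  -0.154  0.088] tip [562.15 164.48  88.12] yaw 91.8 t 12.1333
```

```bash
python3 -m jog '[{"tx":0,"ty":0,"tz":0,"ax":0,"ay":0,"az":0.06,"hand":0.1},{"tx":0,"ty":0,"tz":0,"ax":0,"ay":0,"az":0.11,"hand":0.1}]' >/dev/null; python3 r.py
```

```text
F [1.6 1.4 5.7] T [ 0.318 -0.186  0.085] tip [562.16 164.47  88.08] yaw 86.8 t 12.3
```

```bash
python3 -m jog '[{"tx":0,"ty":0,"tz":0,"ax":0,"ay":0,"az":0.06,"hand":0.1},{"tx":0,"ty":0,"tz":0.001,"ax":0,"ay":0,"az":0.11,"hand":0.1}]' >/dev/null; python3 r.py
```

```text
F [-0.   0.9  6.5] T [ 0.44  -0.072  0.085] tip [562.2  164.45  87.98] yaw 81.9 t 12.4667
```

```bash
python3 -m jog '[{"tx":0,"ty":0,"tz":0,"ax":0,"ay":0,"az":0.06,"hand":0.1},{"tx":0,"ty":0,"tz":0,"ax":0,"ay":0,"az":0.11,"hand":0.1}]' >/dev/null; python3 r.py
```

```text
F [1.4 2.  5.8] T [ 0.359 -0.273  0.054] tip [562.22 164.43  88.  ] yaw 76.9 t 12.6333
```

```bash
cat > r.py <<'E'
from h import *
import sys
S,p,R=st();print("F",S["ft_force"].round(1),"T",S["wrist_torque"].round(3),"tip",(p+R.apply([0,0,217.7])).round(2),"yaw",S["tcp_rot"][2].round(1),"t",S["time"])
sys.exit(int(S["wrist_torque"][2]>0.15))
E
python3 -m jog '[{"tx":0,"ty":0,"tz":0,"ax":0,"ay":0,"az":0.04,"hand":0.1},{"tx":0,"ty":0,"tz":0,"ax":0,"ay":0,"az":0.08,"hand":0.1}]' >/dev/null; python3 r.py && python3 -m jog '[{"tx":0,"ty":0,"tz":0,"ax":0,"ay":0,"az":0.04,"hand":0.1},{"tx":0,"ty":0,"tz":0.001,"ax":0,"ay":0,"az":0.08,"hand":0.1}]' >/dev/null && python3 r.py && python3 -m jog '[{"tx":0,"ty":0,"tz":0,"ax":0,"ay":0,"az":0.04,"hand":0.1},{"tx":0,"ty":0,"tz":0,"ax":0,"ay":0,"az":0.08,"hand":0.1}]' >/dev/null && python3 r.py && python3 -m jog '[{"tx":0,"ty":0,"tz":0,"ax":0,"ay":0,"az":0.04,"hand":0.1},{"tx":0,"ty":0,"tz":0.001,"ax":0,"ay":0,"az":0.08,"hand":0.1}]' >/dev/null && python3 r.py
```

```text
F [2.2 1.3 4.7] T [ 0.288 -0.306  0.099] tip [562.27 164.41  87.97] yaw 73.4 t 12.8
F [2.  0.7 7.3] T [ 0.291 -0.19   0.133] tip [562.32 164.4   87.92] yaw 69.8 t 12.9667
F [1.4 1.4 6.7] T [ 0.255 -0.259  0.177] tip [562.35 164.36  87.94] yaw 66.2 t 13.1333
```

```bash
sed -i 's/0.15/0.2/' r.py
python3 -m jog '[{"tx":0,"ty":0,"tz":0,"ax":0,"ay":0,"az":0.02,"hand":0.1},{"tx":0,"ty":0,"tz":0,"ax":0,"ay":0,"az":0.04,"hand":0.1}]' >/dev/null; python3 r.py && python3 -m jog '[{"tx":0,"ty":0,"tz":0,"ax":0,"ay":0,"az":0.02,"hand":0.1},{"tx":0,"ty":0,"tz":0,"ax":0,"ay":0,"az":0.04,"hand":0.1}]' >/dev/null && python3 r.py && python3 -m jog '[{"tx":0,"ty":0,"tz":0,"ax":0,"ay":0,"az":0.02,"hand":0.1},{"tx":0,"ty":0,"tz":0,"ax":0,"ay":0,"az":0.04,"hand":0.1}]' >/dev/null && python3 r.py
```

```text
F [ 0.7 -0.2  6.4] T [ 0.129 -0.257  0.223] tip [562.37 164.19  87.93] yaw 64.4 t 13.3
```

```bash
python3 -m jog '[{"tx":0,"ty":0,"tz":0,"ax":0,"ay":0,"az":0.02,"hand":0.1},{"tx":0,"ty":0,"tz":0,"ax":0,"ay":0,"az":0.02,"hand":0.1}]' >/dev/null; python3 r.py;  python3 - <<'E'
from h import *
s=snapshot("scene");pickle.dump(s,open("pics/s5.pkl","wb"));crop(s,"pics/c19.png",115,190,215,265,8)
E
python3 r.py
```

```text
F [0.6 0.3 5.4] T [ 0.073 -0.229  0.188] tip [562.4  164.14  87.96] yaw 63.5 t 13.4667
F [1.1 0.8 6.5] T [ 0.125 -0.244  0.155] tip [562.37 164.15  87.93] yaw 63.6 t 13.5167
```

View pics/c19.png

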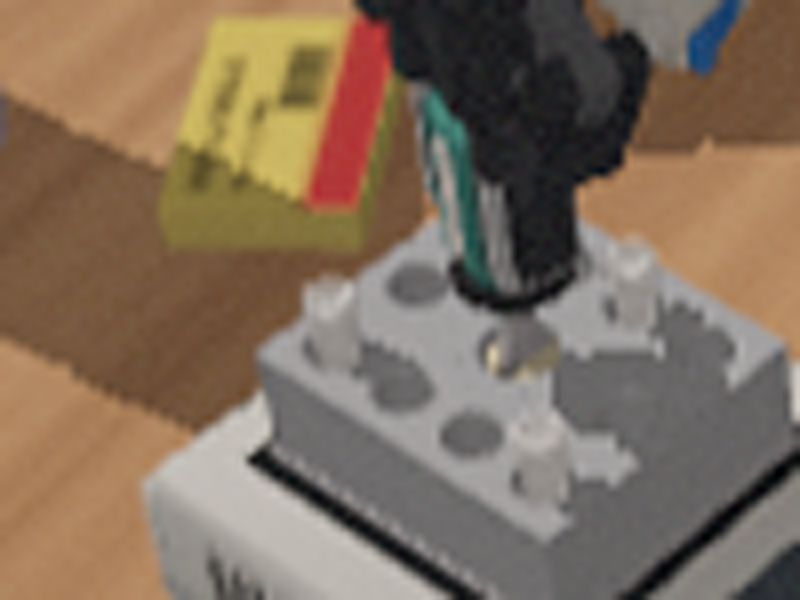

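Torque has risen from about 0.085 to about 0.19 N m, and the tip has stopped falling at z 87.9, where a fully seated slot floor would be (88). I'll confirm with small steps and averaged readings.

```bash
python3 -m jog '[{"tx":0,"ty":0,"tz":0,"ax":0,"ay":0,"az":0.03,"hand":0.1}]' >/dev/null; python3 r.py;  python3 -m jog '[{"tx":0,"ty":0,"tz":0,"ax":0,"ay":0,"az":0,"hand":0.1}]' >/dev/null; python3 r.py; python3 -m jog '[{"tx":0,"ty":0,"tz":0,"ax":0,"ay":0,"az":0,"hand":0.1}]' >/dev/null; python3 r.py
```

```text
F [1.5 0.9 5.7] T [ 0.086 -0.283  0.235] tip [562.4  164.14  87.96] yaw 62.2 t 13.6
F [1.8 0.  6.3] T [ 0.049 -0.277  0.229] tip [562.38 164.13  87.92] yaw 62.1 t 13.6833
F [ 0.8 -0.3  6.2] T [ 0.084 -0.261  0.245] tip [562.38 164.11  87.93] yaw 62.2 t 13.7667
```

```bash
python3 -m jog '[{"tx":0,"ty":0,"tz":0,"ax":0,"ay":0,"az":0.025,"hand":0.1}]' >/dev/null; python3 r.py;  python3 -m jog '[{"tx":0,"ty":0,"tz":0,"ax":0,"ay":0,"az":0,"hand":0.1}]' >/dev/null; python3 r.py; python3 -m jog '[{"tx":0,"ty":0,"tz":0,"ax":0,"ay":0,"az":0,"hand":0.1}]' >/dev/null; python3 r.py
```

```text
F [1.5 0.1 5.8] T [ 0.101 -0.314  0.234] tip [562.38 164.12  87.93] yaw 61.1 t 13.85
F [1.7 1.5 5.9] T [ 0.117 -0.245  0.245] tip [562.39 164.12  87.94] yaw 61.0 t 13.9333
F [1.4 0.9 6.8] T [ 0.123 -0.261  0.229] tip [562.4  164.11  87.93] yaw 61.1 t 14.0167
```

```bash
python3 -m jog '[{"tx":0,"ty":0,"tz":0,"ax":0,"ay":0,"az":0.05,"hand":0.1}]' >/dev/null; python3 r.py;  python3 -m jog '[{"tx":0,"ty":0,"tz":0,"ax":0,"ay":0,"az":0,"hand":0.1}]' >/dev/null; python3 r.py; python3 -m jog '[{"tx":0,"ty":0,"tz":0,"ax":0,"ay":0,"az":0,"hand":0.1}]' >/dev/null; python3 r.py
python3 - <<'E'
from h import *
s=snapshot("wrist");pickle.dump(s,open("pics/w10.pkl","wb"));crop(s,"pics/c20.png",195,175,315,305,6)
E
```

```text
F [1.7 0.2 5.9] T [ 0.058 -0.312  0.352] tip [562.42 164.11  87.96] yaw 58.9 t 14.1
F [1.4 0.1 6. ] T [ 0.065 -0.273  0.303] tip [562.37 164.09  87.93] yaw 58.7 t 14.1833
F [ 1.4 -0.3  5.3] T [ 0.027 -0.292  0.319] tip [562.42 164.1   87.93] yaw 58.8 t 14.2667
```

View pics/c20.png

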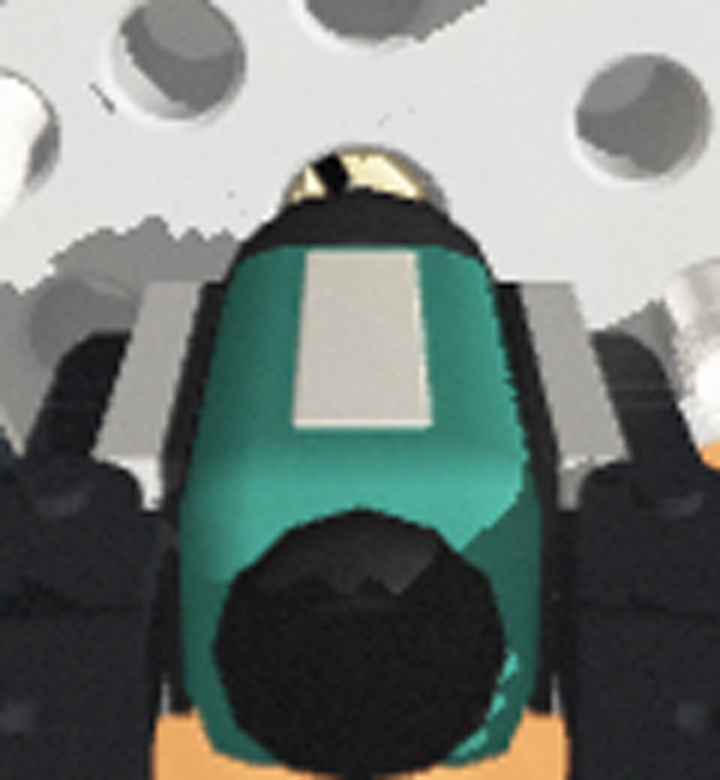

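The torque is now 0.31 N m and the tip height is constant, so the screw is solid. The visible slot end at crop (335,175) looks turned relative to the tool, so I'll measure that lag.

Run:
```python
from h import *
s=pickle.load(open("pics/w10.pkl","rb"));crop(s,"pics/c21.png",235,193,280,215,16)
S,p,R=st();tip=p+R.apply([0,0,217.7])
f=lambda q:(np.array(q,float)+.5)/6-.5+[195,175]
X=cast(s,f([(334,173),(322,160),(345,188)]),92)
for x in X: d=x-tip;print(x,np.degrees(np.arctan2(d[1],d[0])),np.hypot(*d[:2]),R.inv().apply(d).round(2))
d=X[1]-X[2];print(np.degrees(np.arctan2(d[1],d[0])))
```

```text
[561.65980966 170.484974    92.        ] 96.86137245730907 6.431106852493473 [ 5.08 -3.95 -4.03]
[561.28509733 172.65294077  92.        ] 97.61187883376057 8.629053102604349 [ 6.74 -5.39 -4.03]
[561.79849067 168.15077133  92.        ] 98.8348523402228 4.099485119522027 [ 3.15 -2.62 -4.03]
96.50547648380413
```

View pics/c21.png

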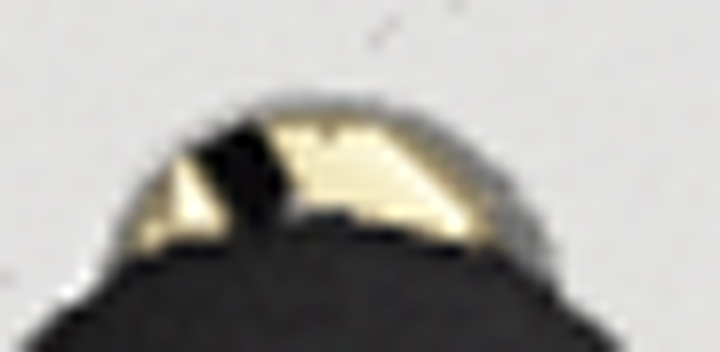

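Run:
```python
from h import *
s=pickle.load(open("pics/w10.pkl","rb"))
f=lambda q:(np.array(q,float)+.5)/16-.5+[235,193]
for n,q in (("left",[(230,225),(205,160)]),("right",[(290,190),(265,125)])):
    X=cast(s,f(q),92);d=X[1]-X[0];print(n,np.degrees(np.arctan2(d[1],d[0])),X.round(1).tolist())
s9=pickle.load(open("pics/w9.pkl","rb"))
f9=lambda q:(np.array(q,float)+.5)/12-.5+[225,180]
for q in ([(333,290),(333,225)],[(392,290),(392,225)]):
    X=cast(s9,f9(q),93);d=X[1]-X[0];print("before",np.degrees(np.arctan2(d[1],d[0]))%360)
im=s["pixels"]
print(im[200:212,244:262].sum(2))
sc=pickle.load(open("pics/s5.pkl","rb"));crop(sc,"pics/c22.png",165,218,195,242,24)
```

```text
left 78.4400761662148 [[559.5, 168.9, 92.0], [560.2, 172.2, 92.0]]
right 78.67635649614103 [[562.8, 168.9, 92.0], [563.4, 172.2, 92.0]]
before 201.4758801510561
before 201.763651111525
[[673 677 674 625 553 525 317 401 390 396 404 370 394 406 421 401 394 459]
 [669 646 576 521 312  93  26 203 605 655 665 472 660 673 670 466 377 373]
 [632 593 428 150  34  48  33  33 414 639 660 678 698 704 710 711 505 380]
 [609 447 621 259  31  35  39  44 170 611 658 661 671 686 697 711 727 530]
 [375 362 717 495 136  40  40  29  42 397 631 661 662 670 677 695 709 731]
 [369 404 708 709 353  74  36  45 104 432 591 630 631 653 664 678 690 706]
 [391 439 685 727 575 188  45  44 146 288 206 186 182 452 522 652 667 680]
 [576 461 431 425 415 151  84  73  97  96  93  97 104  97 106 100 214 373]
 [362 145  76  84  75  89 100  88 114 101 122 115 110 115 113 109 109 112]
 [ 72  82  92  96  98  98 109 115 111 113 113 111 129 129 128 125 122 122]
 [ 92 103 107 111 109 108 105 123 111 118 118 117 126 133 131 136 123 131]
 [ 93  99 109 104 107 119 115 117 124 124 123 124 125 132 122 120 134 133]]
```

View pics/c22.png

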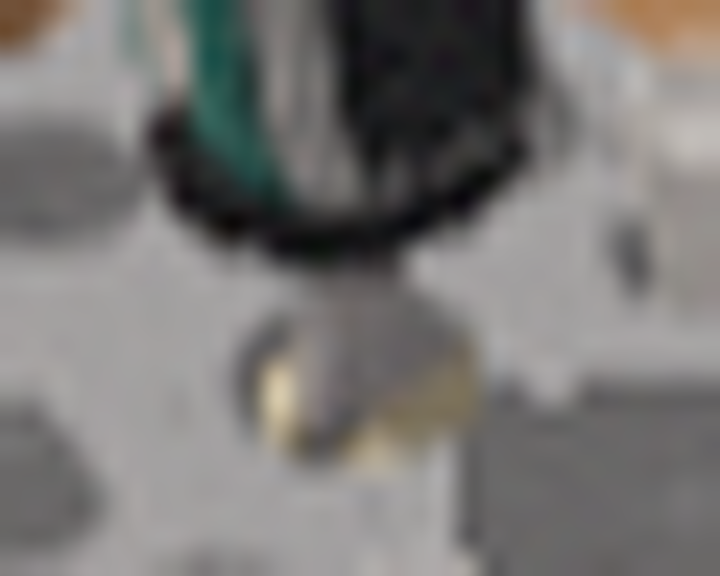

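The slot edges measure about 78.5°, so the screw has turned about 123°, which gives 1.02 mm. The tip fell 0.99 mm to 87.93, which matches fully down, and the rest of the lag is play plus elastic windup. The screw is home at about 0.3 N m, so I'll take the windup out and then withdraw upward.

```bash
python3 -m jog '[{"tx":0,"ty":0,"tz":0,"ax":0,"ay":0,"az":-0.1,"hand":0.1},{"tx":0,"ty":0,"tz":0,"ax":0,"ay":0,"az":-0.2,"hand":0.1},{"tx":0,"ty":0,"tz":0,"ax":0,"ay":0,"az":-0.3,"hand":0.1},{"tx":0,"ty":0,"tz":0,"ax":0,"ay":0,"az":-0.3,"hand":0.1}]' >/dev/null; python3 r.py
```

```text
F [1.3 0.7 5.8] T [ 0.186 -0.156  0.074] tip [562.28 164.18  87.92] yaw 72.6 t 14.65
```

```bash
python3 -m jog '[{"tx":0,"ty":0,"tz":0,"ax":0,"ay":0,"az":-0.07,"hand":0.1},{"tx":0,"ty":0,"tz":0,"ax":0,"ay":0,"az":-0.13,"hand":0.1}]' >/dev/null; python3 r.py
python3 -m jog '[{"tx":0,"ty":0,"tz":-0.01,"ax":0,"ay":0,"az":0,"hand":0.1},{"tx":0,"ty":0,"tz":-0.03,"ax":0,"ay":0,"az":0,"hand":0.1},{"tx":0,"ty":0,"tz":-0.06,"ax":0,"ay":0,"az":0,"hand":0.1},{"tx":0,"ty":0,"tz":-0.06,"ax":0,"ay":0,"az":0,"hand":0.1}]' >/dev/null; python3 r.py
python3 - <<'E'
from h import *
s=snapshot("wrist");crop(s,"pics/c23.png",195,165,315,255,6);pickle.dump(s,open("pics/w11.pkl","wb"))
E
```

```text
F [1.1 0.7 7.7] T [ 0.144 -0.133 -0.044] tip [562.19 164.13  87.91] yaw 78.3 t 14.8167
F [0.1 0.1 0. ] T [-0.023 -0.036 -0.022] tip [560.72 163.78  96.12] yaw 78.1 t 15.15
```

View pics/c23.png

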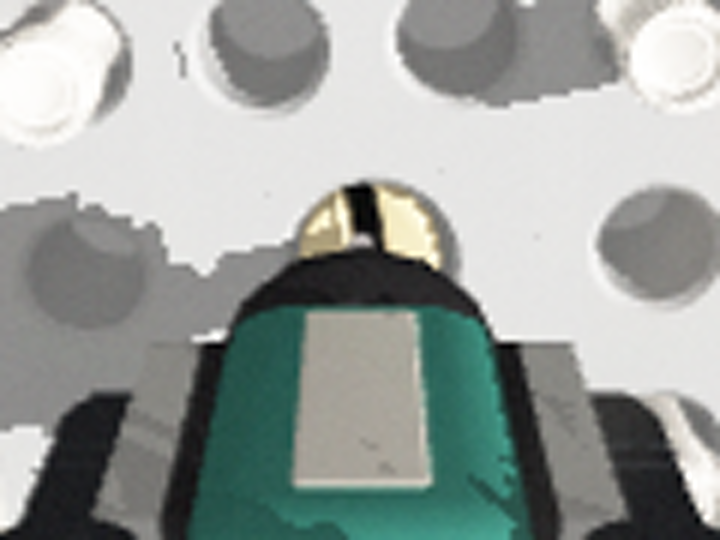

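The slot is now parallel to the tool again at yaw 78°, the blade is out, and the vials are standing. Raising and going back to the rack, returning to the original yaw.

```bash
python3 -m jog '[{"tx":0,"ty":0,"tz":-0.1,"ax":0,"ay":0,"az":0,"hand":0.1},{"tx":0,"ty":0,"tz":-0.2,"ax":0,"ay":0,"az":0.14,"hand":0.1},{"tx":0,"ty":0,"tz":-0.3,"ax":0,"ay":0,"az":0.28,"hand":0.1},{"tx":0,"ty":0,"tz":-0.33,"ax":0,"ay":0,"az":0.42,"hand":0.1},{"tx":0,"ty":0,"tz":-0.33,"ax":0,"ay":0,"az":0.56,"hand":0.1}]'
python3 -m jog '[{"tx":0,"ty":0,"tz":0,"ax":0,"ay":0,"az":0.15,"hand":0.1},{"tx":0,"ty":0,"tz":0,"ax":0,"ay":0,"az":0.3,"hand":0.1},{"tx":0,"ty":0,"tz":0,"ax":0,"ay":0,"az":0.45,"hand":0.1},{"tx":0,"ty":0,"tz":0,"ax":0,"ay":0,"az":0.6,"hand":0.1},{"tx":0,"ty":0,"tz":0,"ax":0,"ay":0,"az":0.77,"hand":0.1}]'
python3 r.py
```

```text
time: 15.62
tool_pos: [561.1, 163.9, 364.6]
tcp_rot: [179.9, -0.1, 52.6]
ft_force: [1.1, -0.4, -0.4]
finger_gap: 26.1
time: 16.03
tool_pos: [560.5, 163.7, 362.2]
tcp_rot: [-180.0, 0.1, 18.5]
ft_force: [-0.0, -0.6, -1.0]
finger_gap: 26.1
F [-0.  -0.6 -1. ] T [ 0.03  -0.044  0.018] tip [560.2  163.7  144.49] yaw 18.5 t 16.0333
```

```bash
python3 -m jog '[{"tx":-0.1,"ty":0.15,"tz":0,"ax":0,"ay":0,"az":0,"hand":0.1},{"tx":-0.25,"ty":0.38,"tz":0,"ax":0,"ay":0,"az":0,"hand":0.1},{"tx":-0.4,"ty":0.61,"tz":0,"ax":0,"ay":0,"az":0,"hand":0.1},{"tx":-0.54,"ty":0.83,"tz":0,"ax":0,"ay":0,"az":0,"hand":0.1},{"tx":-0.59,"ty":0.903,"tz":0,"ax":0,"ay":0,"az":0,"hand":0.1}]'
python3 -m jog '[{"tx":-0.12,"ty":0.18,"tz":0,"ax":0,"ay":0,"az":0,"hand":0.1},{"tx":-0.27,"ty":0.41,"tz":0,"ax":0,"ay":0,"az":0,"hand":0.1},{"tx":-0.42,"ty":0.64,"tz":0,"ax":0,"ay":0,"az":0,"hand":0.1},{"tx":-0.55,"ty":0.85,"tz":0,"ax":0,"ay":0,"az":0,"hand":0.1},{"tx":-0.59,"ty":0.903,"tz":0,"ax":0,"ay":0,"az":0,"hand":0.1}]'
python3 -m jog '[{"tx":0,"ty":0,"tz":0,"ax":0,"ay":0,"az":0,"hand":0.1},{"tx":0,"ty":0,"tz":0,"ax":0,"ay":0,"az":0,"hand":0.1},{"tx":0,"ty":0,"tz":0,"ax":0,"ay":0,"az":0,"hand":0.1}]'
python3 - <<'E'
from h import *
S,p,R=st();print(p,S["tcp_rot"])
s=snapshot("wrist");pickle.dump(s,open("pics/w12.pkl","wb"));cv2.imwrite("pics/w12.png",s["pixels"][:,:,::-1])
s=snapshot("scene");pickle.dump(s,open("pics/s6.pkl","wb"));crop(s,"pics/c24.png",235,90,365,220,6)
t=snapshot("top");crop(t,"pics/c25.png",150,125,230,225,6)
E
```

```text
time: 16.45
tool_pos: [519.4, 3.3, 362.3]
tcp_rot: [179.9, 0.1, 18.7]
ft_force: [0.1, -0.2, -0.6]
finger_gap: 26.0
time: 16.87
tool_pos: [479.2, -153.8, 362.5]
tcp_rot: [179.9, 0.1, 18.6]
ft_force: [-0.1, 0.5, -0.4]
finger_gap: 26.6
time: 17.12
tool_pos: [480.8, -148.8, 362.5]
tcp_rot: [-179.9, 0.0, 18.8]
ft_force: [-0.1, 0.5, 0.0]
finger_gap: 26.0
[ 480.80215316 -148.83584122  362.49642103] [-1.79948870e+02  3.71158712e-03  1.88335056e+01]
```

View pics/w12.png

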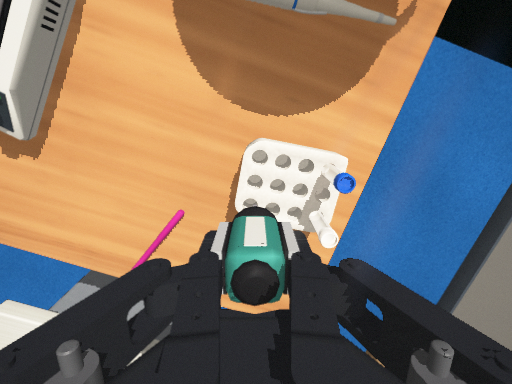

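View pics/c24.png

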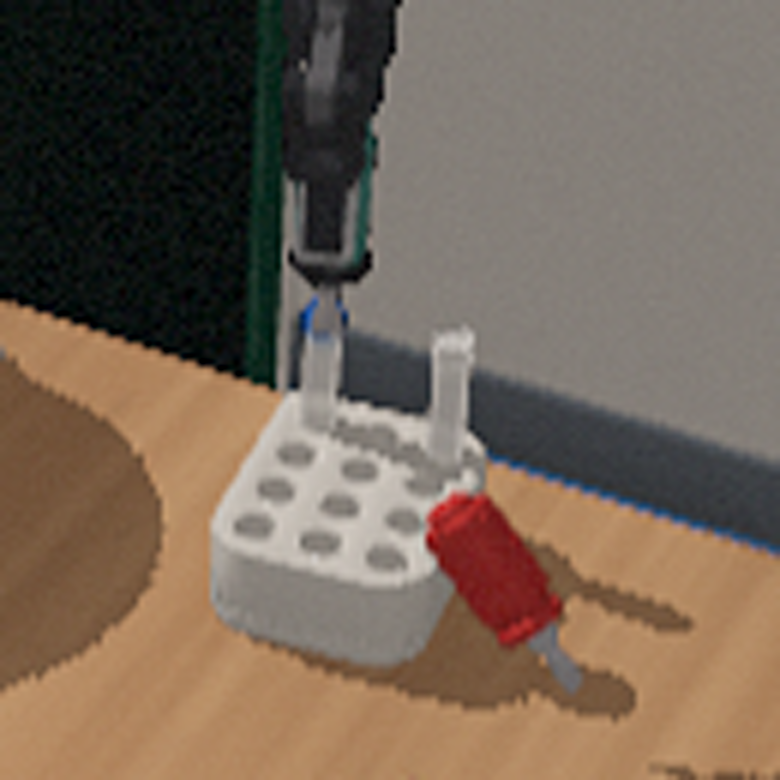

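View pics/c25.png

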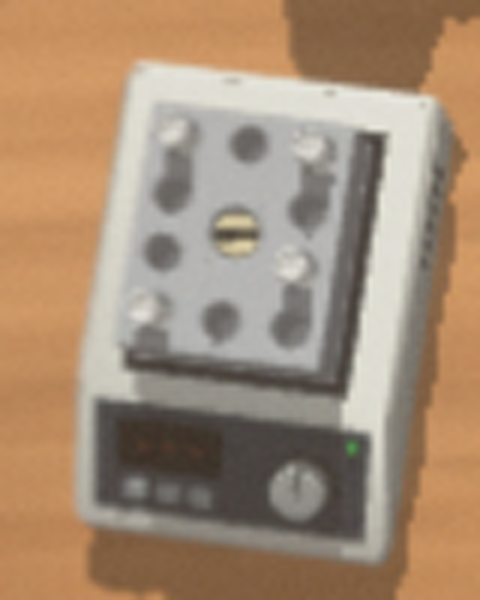

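The slot is now turned crosswise in the top view at (235,235), and all the vials and tubes stand as before. The driver hole is empty and the red driver still leans on the near side, clear of the hole. I'll correct xy and descend to just above the mouth.

```bash
python3 -m jog '[{"tx":-0.021,"ty":-0.003,"tz":0.2,"ax":0,"ay":0,"az":0,"hand":0.1},{"tx":-0.021,"ty":-0.003,"tz":0.4,"ax":0,"ay":0,"az":0,"hand":0.1},{"tx":-0.021,"ty":-0.003,"tz":0.55,"ax":0,"ay":0,"az":0,"hand":0.1},{"tx":-0.021,"ty":-0.003,"tz":0.6,"ax":0,"ay":0,"az":0,"hand":0.1},{"tx":-0.021,"ty":-0.003,"tz":0.6,"ax":0,"ay":0,"az":0,"hand":0.1}]'
python3 -m jog '[{"tx":0,"ty":0,"tz":0,"ax":0,"ay":0,"az":0,"hand":0.1},{"tx":0,"ty":0,"tz":0,"ax":0,"ay":0,"az":0,"hand":0.1},{"tx":0,"ty":0,"tz":0,"ax":0,"ay":0,"az":0,"hand":0.1}]'
python3 r.py
python3 - <<'E'
from h import *
S,p,R=st();print(p,S["tcp_rot"])
s=snapshot("scene");pickle.dump(s,open("pics/s7.pkl","wb"));crop(s,"pics/c26.png",250,130,320,200,9)
s=snapshot("wrist");pickle.dump(s,open("pics/w13.pkl","wb"));crop(s,"pics/c27.png",205,120,345,260,5)
E
```

```text
time: 17.68
tool_pos: [476.7, -149.1, 270.3]
tcp_rot: [-179.8, 0.2, 18.9]
ft_force: [-1.1, 0.1, -1.5]
finger_gap: 26.0
time: 17.93
tool_pos: [478.5, -150.5, 274.8]
tcp_rot: [179.9, -0.1, 18.8]
ft_force: [-0.6, 0.3, -0.1]
finger_gap: 26.2
F [-0.6  0.3 -0.1] T [-0.005  0.03  -0.006] tip [ 479.16 -150.83   57.11] yaw 18.8 t 17.9333
[ 478.47759723 -150.54811366  274.81040864] [ 1.79870546e+02 -1.45706283e-01  1.88375484e+01]
```

View pics/c26.png

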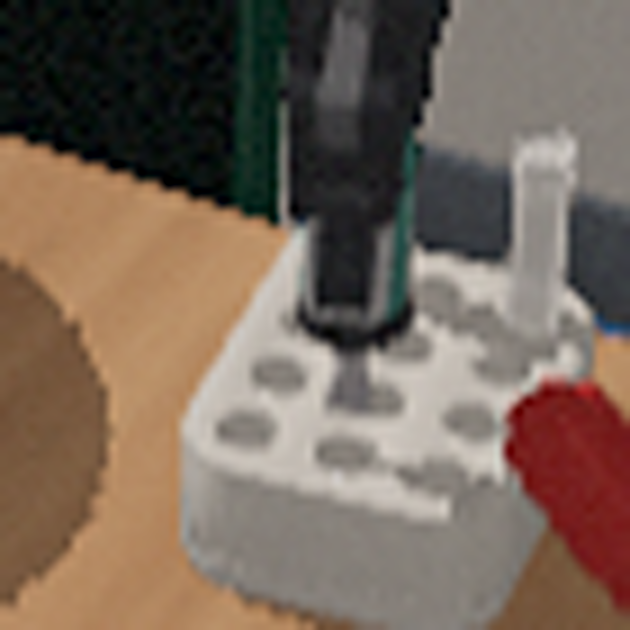

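View pics/c27.png

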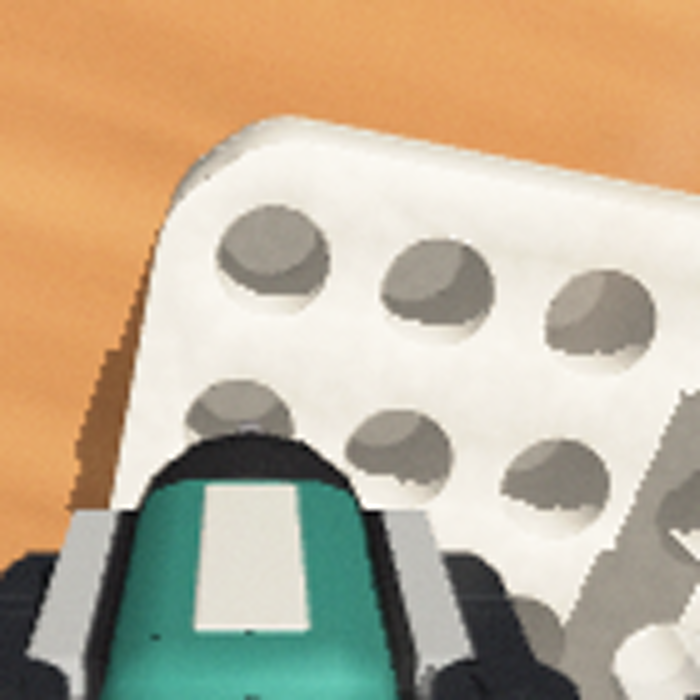

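The collar is about 1.5 mm off the hole towards tool +y (crop column 250 against 240), which agrees with the measured TCP. I'll correct that and enter.

```bash
python3 -m jog '[{"tx":-0.003,"ty":-0.009,"tz":0.02,"ax":0,"ay":0,"az":0,"hand":0.1},{"tx":-0.003,"ty":-0.009,"tz":0.05,"ax":0,"ay":0,"az":0,"hand":0.1},{"tx":-0.003,"ty":-0.009,"tz":0.07,"ax":0,"ay":0,"az":0,"hand":0.1},{"tx":-0.003,"ty":-0.009,"tz":0.07,"ax":0,"ay":0,"az":0,"hand":0.1},{"tx":-0.003,"ty":-0.009,"tz":0.07,"ax":0,"ay":0,"az":0,"hand":0.1}]' >/dev/null
python3 r.py
python3 - <<'E'
from h import *
S,p,R=st();print(p)
s=snapshot("wrist");crop(s,"pics/c28.png",205,120,345,260,5)
E
```

```text
F [-0.4  0.5 -0.9] T [-0.005 -0.026  0.009] tip [ 476.21 -149.06   43.95] yaw 18.8 t 18.45
[ 476.42700243 -149.1467482   261.65282289]
```

View pics/c28.png

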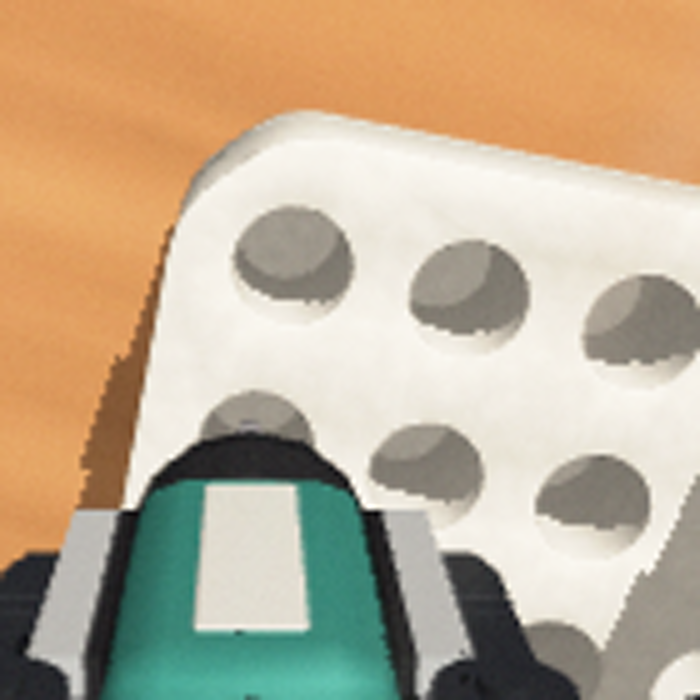

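```bash
python3 -m jog '[{"tx":0.007,"ty":0.004,"tz":0.02,"ax":0,"ay":0,"az":0,"hand":0.1},{"tx":0.007,"ty":0.004,"tz":0.05,"ax":0,"ay":0,"az":0,"hand":0.1},{"tx":0.007,"ty":0.004,"tz":0.08,"ax":0,"ay":0,"az":0,"hand":0.1},{"tx":0.007,"ty":0.004,"tz":0.1,"ax":0,"ay":0,"az":0,"hand":0.1},{"tx":0.007,"ty":0.004,"tz":0.1,"ax":0,"ay":0,"az":0,"hand":0.1}]' >/dev/null
python3 r.py;python3 -m jog '[{"tx":0,"ty":0,"tz":0,"ax":0,"ay":0,"az":0,"hand":0.1},{"tx":0,"ty":0,"tz":0,"ax":0,"ay":0,"az":0,"hand":0.1}]'; python3 r.py
```

```text
F [-0.9 -0.2 -1.1] T [-0.019 -0.011 -0.008] tip [ 477.02 -149.1    28.3 ] yaw 18.8 t 18.9167
time: 19.08
tool_pos: [477.9, -149.4, 247.2]
tcp_rot: [-180.0, 0.0, 18.8]
ft_force: [0.1, 0.2, -1.0]
finger_gap: 26.3
F [ 0.1  0.2 -1. ] T [ 0.032 -0.019 -0.026] tip [ 477.85 -149.43   29.5 ] yaw 18.8 t 19.0833
```

```bash
python3 -m jog '[{"tx":-0.001,"ty":0,"tz":0.02,"ax":0,"ay":0,"az":0,"hand":0.1},{"tx":-0.001,"ty":0,"tz":0.045,"ax":0,"ay":0,"az":0,"hand":0.1},{"tx":-0.001,"ty":0,"tz":0.07,"ax":0,"ay":0,"az":0,"hand":0.1},{"tx":-0.001,"ty":0,"tz":0.09,"ax":0,"ay":0,"az":0,"hand":0.1},{"tx":-0.001,"ty":0,"tz":0.09,"ax":0,"ay":0,"az":0,"hand":0.1}]' >/dev/null
python3 r.py;python3 -m jog '[{"tx":0,"ty":0,"tz":0,"ax":0,"ay":0,"az":0,"hand":0.1},{"tx":0,"ty":0,"tz":0,"ax":0,"ay":0,"az":0,"hand":0.1}]'; python3 r.py
```

```text
F [-0.6 -0.7 -1.1] T [0.057 0.028 0.038] tip [ 476.93 -149.17   14.9 ] yaw 18.8 t 19.5
time: 19.67
tool_pos: [477.8, -149.5, 233.7]
tcp_rot: [-180.0, 0.0, 18.8]
ft_force: [0.5, -0.5, -0.5]
finger_gap: 26.4
F [ 0.5 -0.5 -0.5] T [-0.01   0.025 -0.002] tip [ 477.75 -149.49   16.  ] yaw 18.8 t 19.6667
```

```bash
python3 -m jog '[{"tx":0,"ty":0,"tz":0.006,"ax":0,"ay":0,"az":0,"hand":0.1},{"tx":0,"ty":0,"tz":0.012,"ax":0,"ay":0,"az":0,"hand":0.1},{"tx":0,"ty":0,"tz":0.012,"ax":0,"ay":0,"az":0,"hand":0.1},{"tx":0,"ty":0,"tz":0.012,"ax":0,"ay":0,"az":0,"hand":0.1}]' >/dev/null
python3 r.py
python3 - <<'E'
from h import *
crop(snapshot("scene"),"pics/c29.png",250,130,320,200,9)
E
```

```text
F [ 0.2 -0.4 -0.9] T [-0.036 -0.037 -0.003] tip [ 477.68 -149.5    14.19] yaw 18.8 t 20.0
```

View pics/c29.png

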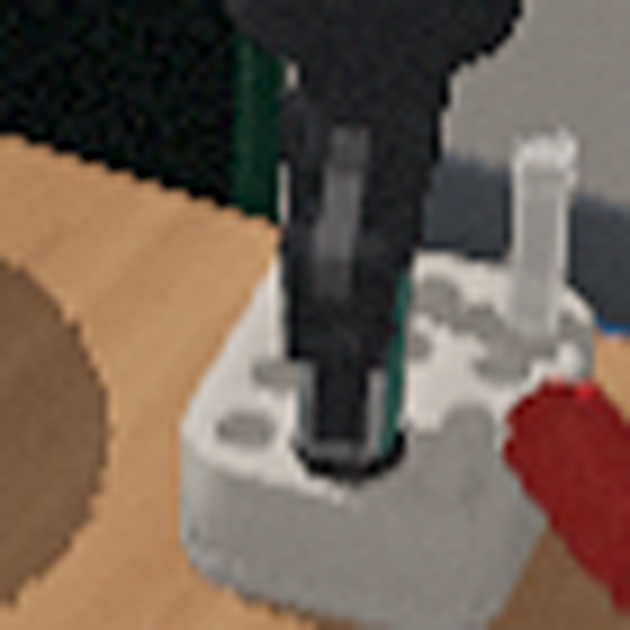

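The collar is down at the mouth of its hole, (350,460) in the crop. Releasing.

```bash
python3 -m jog '[{"tx":0,"ty":0,"tz":0,"ax":0,"ay":0,"az":0,"hand":0.4},{"tx":0,"ty":0,"tz":0,"ax":0,"ay":0,"az":0,"hand":0.65},{"tx":0,"ty":0,"tz":0,"ax":0,"ay":0,"az":0,"hand":0.65},{"tx":0,"ty":0,"tz":0,"ax":0,"ay":0,"az":0,"hand":0.65},{"tx":0,"ty":0,"tz":0,"ax":0,"ay":0,"az":0,"hand":0.65}]'
python3 -m jog '[{"tx":0,"ty":0,"tz":-0.05,"ax":0,"ay":0,"az":0,"hand":0.65},{"tx":0,"ty":0,"tz":-0.15,"ax":0,"ay":0,"az":0,"hand":0.65},{"tx":0,"ty":0,"tz":-0.3,"ax":0,"ay":0,"az":0,"hand":0.65},{"tx":0,"ty":0,"tz":-0.5,"ax":0,"ay":0,"az":0,"hand":0.65},{"tx":0,"ty":0,"tz":-0.7,"ax":0,"ay":0,"az":0,"hand":0.65}]'
python3 -m jog '[{"tx":0.2,"ty":-0.2,"tz":-0.3,"ax":0,"ay":0,"az":0,"hand":0.65},{"tx":0.2,"ty":-0.4,"tz":-0.3,"ax":0,"ay":0,"az":0,"hand":0.65},{"tx":0.2,"ty":-0.6,"tz":-0.3,"ax":0,"ay":0,"az":0,"hand":0.65},{"tx":0.2,"ty":-0.6,"tz":-0.3,"ax":0,"ay":0,"az":0,"hand":0.65}]'
python3 - <<'E'
from h import *
s=snapshot("scene");pickle.dump(s,open("pics/s9.pkl","wb"));cv2.imwrite("pics/s9.png",s["pixels"][:,:,::-1]);crop(s,"pics/c30.png",250,130,350,205,8)
t=snapshot("top");pickle.dump(t,open("pics/t9.pkl","wb"));cv2.imwrite("pics/t9.png",t["pixels"][:,:,::-1])
P=pts(t)
f=[(P[(160+int(v/6)),(295+int(u/6))]).round(1) for u,v in [(165,215)]];print(f)
E
```

```text
time: 20.47
tool_pos: [477.8, -149.5, 232.0]
tcp_rot: [180.0, -0.0, 18.8]
ft_force: [0.6, -0.1, -0.6]
finger_gap: 55.6
time: 20.88
tool_pos: [477.2, -149.3, 338.0]
tcp_rot: [-179.9, 0.1, 18.8]
ft_force: [0.8, -0.0, 0.4]
finger_gap: 55.2
time: 21.22
tool_pos: [476.7, -50.8, 384.4]
tcp_rot: [-180.0, -0.2, 19.0]
ft_force: [-1.2, -0.8, -0.8]
finger_gap: 55.3
[array([428.2, -82.7, 593.3])]
```

View pics/s9.png

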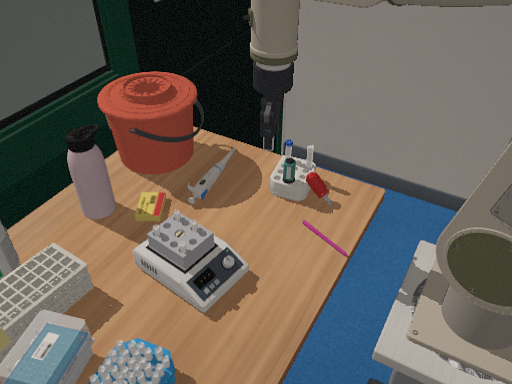

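View pics/c30.png

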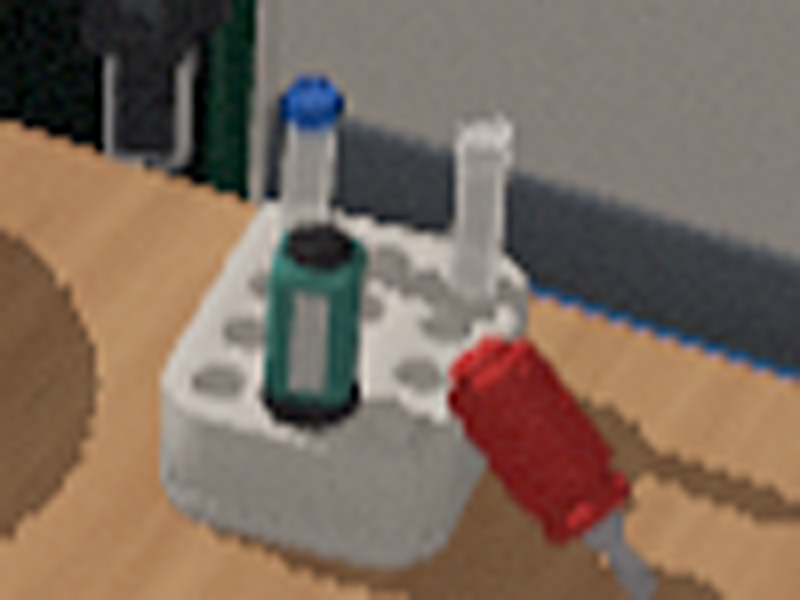

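View pics/t9.png

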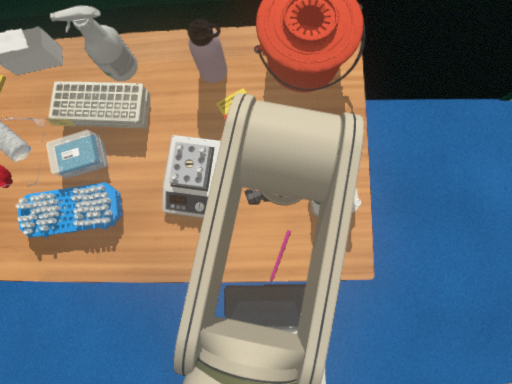

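The driver stands upright in its hole with the collar on the rack, the gripper is clear, and the vials and tubes stand. As a last check I compare the block-top depth before and after, with the static housing as reference.

Run:
```python
from h import *
a=pickle.load(open("pics/scene0.pkl","rb"));b=pickle.load(open("pics/s9.pkl","rb"));A=pts(a);B=pts(b)
th=np.radians(-8.85);Rb=np.array([[np.cos(th),-np.sin(th)],[np.sin(th),np.cos(th)]])
def loc(P): return (P[...,:2]-[562,163.8])@Rb
for n,P in(("before",A),("after",B)):
    l=loc(P);z=P[...,2]
    m=(abs(l[...,0])<46)&(abs(l[...,1])<38)&(z>91)&(z<99)
    h=(l[...,0]>-48)&(l[...,0]<60)&(abs(l[...,1])>48)&(abs(l[...,1])<62)&(z>50)&(z<62)
    print(n,m.sum(),np.median(z[m]),z[m].mean(),"housing",h.sum(),np.median(z[h]),z[h].mean())
S=sense();print(S["ft_force"],S["time"])
```

```text
before 896 93.31758908062974 93.37198824120128 housing 338 54.55153044018461 54.58238236593248
after 761 92.53187870068264 92.7490460159333 housing 342 54.6461445120275 54.74590777468299
[ 0.62111464 -0.26376867  0.04909502] 21.3167
```

Relative to the housing top, which is at 56 mm, the block top is now at about 93.9 mm (94 is fully down). Handing in.

Run:
```python
from bench import *
print(hand_in())
```

```text
the job is handed in; nothing more can be done
None
```

The clamp screw is tight, the block is down on its hot plate, and the driver is back blade down in its own hole. I handed in at about 21 s of the 72 s allowed, with the gripper clear.

- **Driving:** I took the green driver and seated the blade at about 5 N. I then turned the screw clockwise about 123° (0.34 turn) at 0.08–0.1 N m.
- **Solid stop:** The twist then rose to about 0.31 N m and held, with no further drop. One reading peaked at 0.35 N m, slightly above the snug range.
- **Block fully down:** The blade tip fell 0.99 mm, against 1.02 mm expected from the turn. By camera depth, the block top ended at about 93.9 mm (94 is fully down), having dropped about 0.85 mm. That is a little less than the tip, but within camera noise.
- **Vials, tubes and driver:** The last pictures show all the vials and tubes standing, and the driver upright with its collar on the rack.

**Disagreements:**
- At the stop the tool was about 20° ahead of the slot, more than the roughly 9° of blade play. I took the rest as elastic windup. After I relaxed the twist, tool and slot lined up again.
- My first slot angle from the top camera (32°) was about 10° off; the wrist camera's 21.5° was right.
- The red driver toppled by itself against the rack early on. I did not touch it, and it still leans there.

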